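Slide the loupe through the gap to the cork mat

TASK

Push the magnifier loupe along the table, through the narrow gap between the grey painting stand and the wooden clamp block, until its whole base stands on the cork mat on the other side. Only push it gently by the edges of its flat base with the fingertips: do not squeeze it, pick it up or tip it, and do not touch the lens barrel on top. Leave all the small things around it where they are.

Things in the scene. Friction and masses are not known exactly. Their poses are not given: they have to be found in the camera images.
- loupe: The magnifier loupe: one loose piece, about 270 g, of plain aluminium. Its base is a flat rectangular slab 56 mm (its own x) by 96 mm (its own y) and 16 mm thick; a stubby lens barrel stands on the middle of the slab, so its whole height is 50 mm. Origin: centre of the slab's underside; z up. It starts on the dark rubber sheet, its long side roughly (within about 25 degrees) along the gap, up to 4 cm off the gap's line. The two ends look the same.
- lens: The loupe's lens barrel, fixed on the middle of the slab: an aluminium cylinder 35 mm in diameter and 34 mm tall with glass on top. Origin: centre of its underside, on the slab's top. It is not to be touched by the robot: the slab reaches 31 mm beyond the barrel at either end and 11 mm at either side.
- stand: The grey plastic painting stand, fixed to the table: a block 90 mm (its own x) by 110 mm (its own y), 46 mm tall, vertical corners rounded 8 mm, with three capped paint pots sunk in the half away from the gap (62 mm to their tops). Origin: centre of its underside, z up. Its flat side at x = -45 mm is one wall of the gap; the gap runs along its y axis. It is the obstacle farther from the robot.
- clamp_block: The pale wooden block with a spring-loaded steel clamp screwed on top, fixed to the table: 55 mm (its own x) by 110 mm (its own y), 40 mm tall (60 mm to the clamp's top), vertical corners rounded 8 mm. Origin: centre of its underside; axes parallel to the stand's. Its flat side at x = +27.5 mm is the other wall of the gap, parallel to the stand's wall and facing it, 62 to 66 mm away. It is the obstacle nearer to the robot.
- mat: The cork mat, the goal: a flat rectangle 120 mm (its own x) by 150 mm (its own y), 1 mm, fixed to the table and no hindrance to sliding. Origin: its centre on the table. It lies beyond one end of the gap, nearly in line with it; at which end differs from start to start.
- sheet: A thin sheet of dark rubber, 105 mm (its own x) by 148 mm (its own y), stuck flat to the table at the other end of the gap: the loupe starts on it. No hindrance to sliding. Origin: its centre.
- corner_a (a point): The +x +y corner of the loupe's slab, at its underside.
- corner_b (a point): The -x +y corner of the loupe's slab, at its underside.
- corner_c (a point): The -x -y corner of the loupe's slab, at its underside.
- corner_d (a point): The +x -y corner of the loupe's slab, at its underside.
- vial: Bystander, loose: cork-topped glass vial, 24 mm in diameter, 52 mm tall. Leave it where it is. Origin: centre of its underside.
- figure: Bystander, loose: small grey figure, 26 mm in diameter, 44 mm tall. Leave it where it is. Origin: centre of its underside.
- pot_a: Bystander, loose: small white paint pot with black cap, 32 mm in diameter, 40 mm tall. Leave it where it is. Origin: centre of its underside.
- pot_b: Bystander, loose: another such paint pot, 32 mm in diameter, 40 mm tall. Leave it where it is. Origin: centre of its underside.
- eraser: Bystander, loose: white eraser, 22 x 45 x 12 mm. Leave it where it is. Origin: centre of its underside.
- tin: Bystander, loose: flat round aluminium tin, 60 mm in diameter, 22 mm tall. Leave it where it is. Origin: centre of its underside.
- sandpad: Bystander, loose: grey sanding pad, 30 x 70 x 14 mm. Leave it where it is. Origin: centre of its underside.
Things that resemble listed ones, but are neither listed nor needed, are in the scene too. Leave any red look-alike of the stand alone. What is meant by the loupe is not blue, and is the larger of those in its own colour.

How it is judged:
By the outcome, as a careful person would: the job done as asked, in the order asked, and still so for the second after the job is handed in, with the robot touching nothing.
It also fails if it takes over 72 s, if anything falls off the work surface, if the arm or the gripper's body presses on something with over 40 N, if the wrist force passes 120 N, or if a joint passes its speed limit or range.

ROBOT

A 6-joint arm with a two-finger parallel gripper is mounted at the origin on the work surface. World frame = base frame: x ahead of the robot, y to its left, z up, the work surface at z = 0. Lengths are in m, angles in rad, forces in N, time in s.
With the tool pointing down it reaches from about 0.4 to 0.925 m from the base axis. Payload 12.5 kg.
Tool frame: the origin (TCP) lies at the very end of the fingers, on their centre line; the grasp point (between the pads) lies 19 mm behind it; z points along the fingers, y is the direction in which the jaws open and shut (so a half turn about z gives the same grasp; the last joint's range is limited). The gripper opens to 95 mm and grips with 3 to 60 N. Pads are 20 mm wide; open, the fingers measure 119 mm over their backs; the gripper's body (75 mm by 180 mm) begins 59 mm behind the grasp point.
Start: joints at [1.078, 0.491, 1.559, -0, 1.092, -0.106], TCP at [0.236, 0.579, 0.215] pointing down, gripper open.
Joint ranges: [-3.1, 3.1], [-0.84, 2.19], [0.05, 2.79], [-1.13, 4.28], [0.06, 2.93], [-2.69, 2.69]. Speed limits (rad/s): [2.22, 2.22, 2.79, 3.14, 3.14, 3.14].

INTERFACE

Orientations are given as a unit quaternion [x, y, z, w].
In Python, from bench import * gives the robot as it stands.
- The arm moves only by the tool play_rows, never from a script. Its argument "steps" is a list of rows, each a list of 3 entries, a list of its own where there are three numbers: the shift along the world's x, y, z normalised to -1 to 1, where 1 is 0.3 m, then the turn, a rotation vector about the world's x, y, z normalised to -1 to 1, where 1 is pi/4 rad, then the opening, from 0 (shut) to 1 (fully open). A call has 1 to 20 rows; each row shifts and turns the commanded pose from where the row before left it; what a row does not reach is not made up. A row lasts 1/12 s, in which the tool goes at most 41.7 mm and 7.16 degrees, less where a joint would pass 70% of its speed; a pose out of reach is approached as far as the arm can. A call with a number of a shift or a turn outside -1 to 1 is refused whole. A call with a gripper value outside its range is refused whole. The fingers move at their own pace and stop on an object; "force" is the grip in N (left out, the last holds). Time passes only in rows, so rows that do not move let the fingers close. It gives the time, the measured TCP pose, the force and the opening at its end, in the units of the state.
- get_obs(): the state, without advancing time (a new reading comes with each control period).
- get_image(name): name is "scene" or "top" or "wrist"; returns the picture (480x640x3 uint8, blue, green, red); there is no depth.
- camera_model(name): a dict with "intrinsics" (3x3 intrinsics, pixels), "position" and "orientation" of the camera in the world. Camera axes: x right, y down, z forward; pixel columns grow to the right and rows downward; lengths in m; the calibration is good to about 2 mm. A picture is of the moment at which its call begins: read the wrist's pose just before it. camera_model takes no time and is no camera call; for the wrist camera it gives the pose at the moment of the call.
- job_done(): hands the job in, once; it reports no verdict.
The state is a dict: "clock": time; "joint_pos": joint angles; "joint_vel": joint speeds; "joint_torque": joint torques, N m; "position": TCP position; "ee_rot": TCP orientation; "ft_force": force on the tool from outside, world axes, zero at the start; "moment": the same for the moment, N m; "width": opening from 0.0 (shut) to 1.0 (fully open).
Only numpy, scipy, OpenCV 4.12 (cv2) and the standard library are available. Lean on these libraries where they do the work, as an engineer would, in place of code of your own. Each camera call takes 0.05 s, during which the arm holds its last target.

## Working session

There is one attempt and no reset: what is moved stays moved. The work goes in short steps, Python scripts to look and compute and a tool call to move; the robot and the scene stay as the last step left them, time stands still between calls to the robot, and variables do not carry over. Pictures are saved under pics/ and viewed, and the job is handed in when it is done.

Besides the shell and the picture viewer there is one more tool, called after ">>>" as a command line: name --argument value ..., lists and objects as JSON in quotes. play_rows: Moves the arm, as the interface text tells. Scaled input: -1 to 1 covers 0.3 m each way for a shift and pi/4 rad each way for a turn. Its arguments: {"type":"object","properties":{"steps":{"type":"array","items":{"type":"array"}},"force":{"type":"number"}},"required":["steps"]}

```bash
mkdir -p pics; ls; python3 - <<'E'
from bench import *
import cv2
for n in ["scene","top"]:
    im=get_image(n); cv2.imwrite(f"pics/{n}0.png",im)
    c=camera_model(n); print(n,c)
print(get_obs())
E
```

```text
pics
scene {'intrinsics': array([[540.20809049,   0.        , 314.62689359],
       [  0.        , 540.20809049, 236.20469707],
       [  0.        ,   0.        ,   1.        ]]), 'position': array([1.34355176, 0.31618157, 0.62953354]), 'orientation': array([ 0.51284876,  0.7206246 , -0.3859342 , -0.26218528])}
top {'intrinsics': array([[462.17815093,   0.        , 326.03072951],
       [  0.        , 462.17815093, 233.66651784],
       [  0.        ,   0.        ,   1.        ]]), 'position': array([0.37832955, 0.04570137, 1.1520967 ]), 'orientation': array([ 0.71430837, -0.6948614 ,  0.06807468, -0.0479273 ])}
{'clock': 0.1, 'joint_pos': array([ 1.07840856e+00,  4.91488612e-01,  1.55935900e+00,  1.93387707e-05,
        1.09168771e+00, -1.05599191e-01]), 'joint_vel': array([-0.00045311, -0.00136167, -0.00246366, -0.00108619,  0.00115881,
        0.00111282]), 'joint_torque': array([ 4.20835931e-03, -6.13617325e+01, -2.58606416e+01,  6.93895994e-02,
        4.69960109e-02, -4.90610637e-05]), 'position': array([0.23564085, 0.57866468, 0.21413697]), 'ee_rot': array([ 1.92195362e-01,  9.81356572e-01, -4.47896024e-04, -1.47033517e-04]), 'ft_force': array([ 0.08371235, -0.24164925,  0.1565114 ]), 'moment': array([-0.00579619,  0.02477266,  0.01180278]), 'width': 0.9995654120217516}
```

View pics/scene0.png

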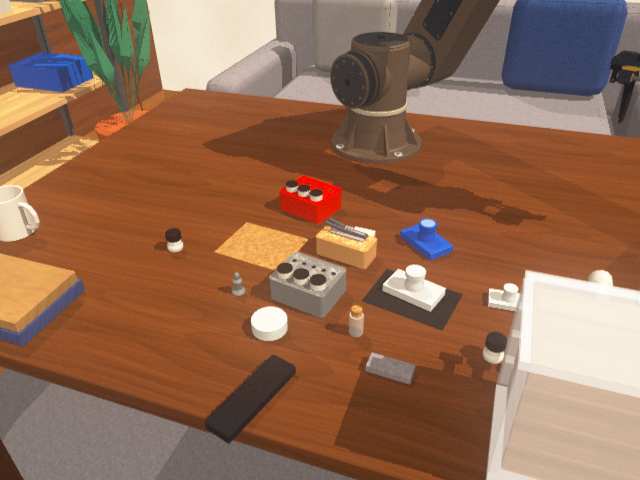

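View pics/top0.png

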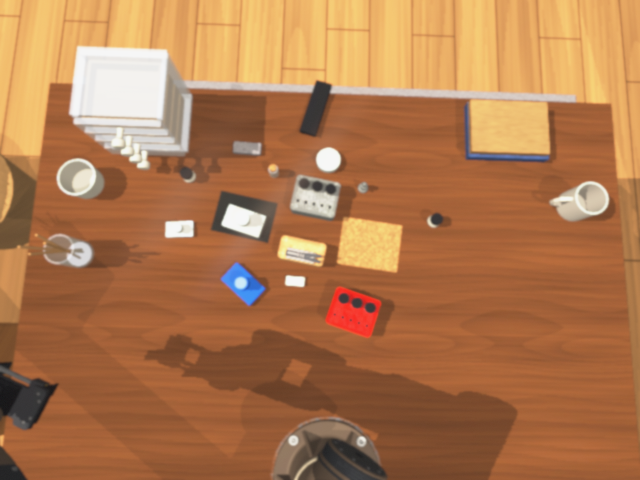

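The top view shows three loupe-like things: white on the dark sheet at (243,220), a smaller white one at (180,229), and a blue one at (243,284). The one on the sheet fits: it isn't blue and it's the larger of the white ones. The grey stand is at (316,197), the clamp block at (302,250), the mat at (370,245), and the red look-alike at (355,311). I'll confirm with a crop and measure roughly.

```bash
cat > h.py <<'E'
from bench import *
import cv2, numpy as np
from scipy.spatial.transform import Rotation as R
def ray(c,px):
    K=np.array(c["intrinsics"]);d=np.linalg.inv(K)@np.array([px[0],px[1],1.])
    return np.array(c["position"]),R.from_quat(c["orientation"]).as_matrix()@d
def onplane(c,px,z):
    p,d=ray(c,px); return p+d*(z-p[2])/d[2]
def proj(c,P):
    q=R.from_quat(c["orientation"]).as_matrix().T@(np.array(P)-c["position"]); u=c["intrinsics"]@q; return u[:2]/u[2]
E
python3 - <<'E'
from h import *
im=cv2.imread("pics/top0.png"); cv2.imwrite("pics/top0c.png",cv2.resize(im[130:350,160:440],None,fx=2.7,fy=2.7,interpolation=cv2.INTER_CUBIC))
im=cv2.imread("pics/scene0.png"); cv2.imwrite("pics/scene0c.png",cv2.resize(im[170:390,210:530],None,fx=2.4,fy=2.4,interpolation=cv2.INTER_CUBIC))
c=camera_model("top")
for n,px,z in [("loupe",(243,220),.016),("small",(180,229),.01),("blue",(243,284),.016),("stand",(316,197),.046),("clamp",(302,250),.04),("mat",(370,245),0),("sheet",(243,217),0),("vial",(273,170),.05),("figure",(363,187),.04),("tin",(328,160),.02),("red",(354,311),.046),("eraser",(295,281),.012)]:
    print(n,onplane(c,px,z).round(3))
c=camera_model("wrist");o=get_obs();print(c,o["position"])
Rt=R.from_quat(o["ee_rot"]).as_matrix()
print("cam in tool",Rt.T@(c["position"]-o["position"]), (Rt.T@R.from_quat(c["orientation"]).as_matrix()).round(3))
E
```

```text
loupe [0.595 0.223 0.016]
small [0.569 0.379 0.01 ]
blue [0.437 0.215 0.016]
stand [0.653 0.043 0.046]
clamp [0.521 0.073 0.04 ]
mat [ 0.544 -0.097  0.   ]
sheet [0.606 0.226 0.   ]
vial [0.717 0.151 0.05 ]
figure [ 0.684 -0.073  0.04 ]
tin [0.757 0.015 0.02 ]
red [ 0.379 -0.054  0.046]
eraser [0.448 0.089 0.012]
{'intrinsics': array([[361.404346  ,   0.        , 316.28848058],
       [  0.        , 361.404346  , 238.81763865],
       [  0.        ,   0.        ,   1.        ]]), 'position': array([0.15868295, 0.61061095, 0.38338988]), 'orientation': array([0.82065598, 0.55214351, 0.08175278, 0.12238382])} [0.23564085 0.57866468 0.21413697]
cam in tool [ 0.08334301  0.00039739 -0.16924365] [[ 0.    -0.957 -0.291]
 [ 1.     0.     0.   ]
 [ 0.    -0.291  0.957]]
```

View pics/top0c.png

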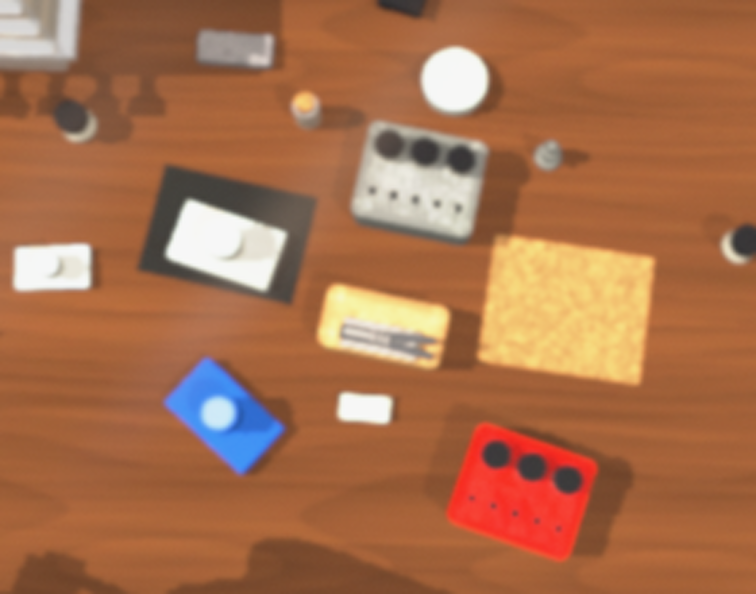

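View pics/scene0c.png

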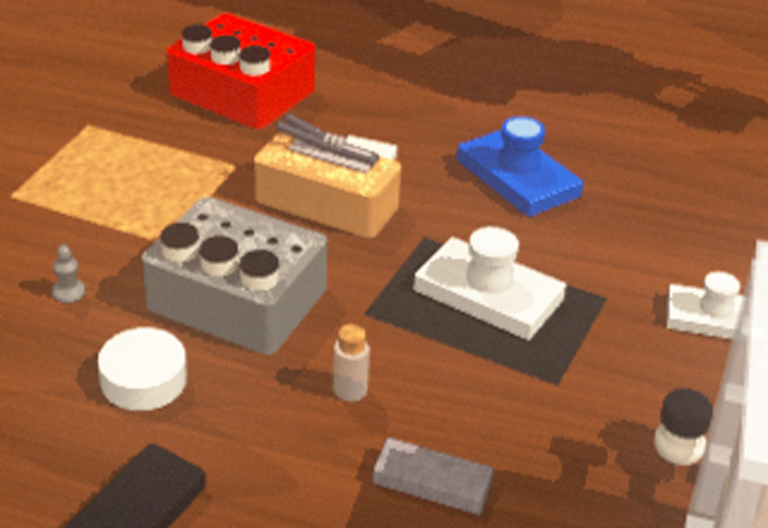

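The crop confirms it: the loupe lies on the black sheet. The goal is at the −y end, so I push toward −y. I'll bring the wrist camera overhead, behind the loupe, with the jaws across the gap.

>>> play_rows --steps '[[[0.09, -0.05, 0.03], [0, 0, -0.14], 0.3], [[0.09, -0.06, 0.02], [0, 0, -0.145], 0.3], [[0.09, -0.07, 0.02], [0, 0, -0.145], 0.3], [[0.09, -0.07, 0.02], [0, 0, -0.145], 0.3], [[0.09, -0.07, 0.02], [0, 0, -0.145], 0.3], [[0.09, -0.07, 0.02], [0, 0, -0.145], 0.3], [[0.09, -0.07, 0.02], [0, 0, -0.145], 0.3], [[0.09, -0.07, 0.02], [0, 0, -0.145], 0.3], [[0.09, -0.07, 0.02], [0, 0, -0.145], 0.3], [[0.09, -0.07, 0.02], [0, 0, -0.145], 0.3], [[0.09, -0.07, 0.02], [0, 0, -0.145], 0.3], [[0.09, -0.07, 0.0], [0, 0, -0.145], 0.3], [[0, 0, 0], [0, 0, 0], 0.3], [[0, 0, 0], [0, 0, 0], 0.3], [[0, 0, 0], [0, 0, 0], 0.3]]'

```text
clock: 1.35
position: [0.5594, 0.3359, 0.2831]
ee_rot: [0.767, 0.642, -0.0, -0.0]
ft_force: [-0.5, -0.2, -0.1]
width: 0.3
```

```bash
python3 - <<'E'
from h import *
import pickle
c=camera_model("wrist");o=get_obs();im=get_image("wrist");cv2.imwrite("pics/w1.png",im);pickle.dump(c,open("w1.pkl","wb"))
print(o["clock"],o["position"].round(4),R.from_quat(o["ee_rot"]).as_matrix().round(3),o["width"],o["joint_pos"].round(2))
E
```

```text
1.35 [0.5594 0.3359 0.2831] [[ 0.177  0.984 -0.001]
 [ 0.984 -0.177 -0.   ]
 [-0.    -0.001 -1.   ]] 0.30042439833490403 [0.44 0.48 1.39 0.   1.27 0.62]
```

View pics/w1.png

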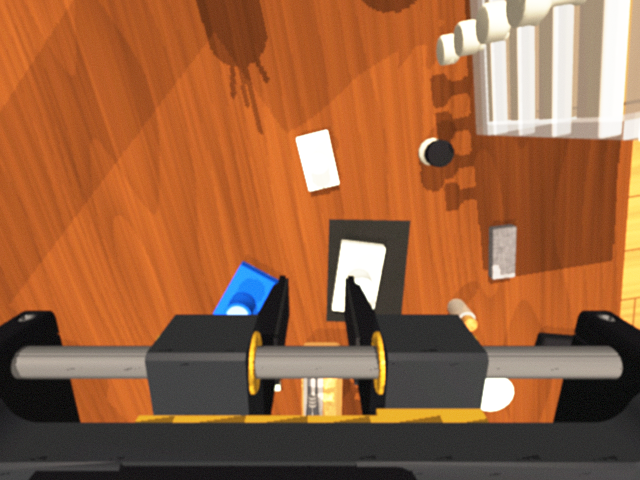

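The wrist view shows the loupe at (360,275), but the gripper hides the region ahead of it. I'll go over the gap so that the loupe, stand and clamp block appear above the gripper.

>>> play_rows --steps '[[[0.01, -0.12, 0], [0, 0, 0], 0.3], [[0.01, -0.12, 0], [0, 0, 0], 0.3], [[0.01, -0.12, 0], [0, 0, 0], 0.3], [[0.01, -0.12, 0], [0, 0, 0], 0.3], [[0.01, -0.12, 0], [0, 0, 0], 0.3], [[0.01, -0.12, 0], [0, 0, 0], 0.3], [[0, 0, 0], [0, 0, 0], 0.3], [[0, 0, 0], [0, 0, 0], 0.3], [[0, 0, 0], [0, 0, 0], 0.3]]'

```text
clock: 2.15
position: [0.5774, 0.1209, 0.2838]
ee_rot: [0.767, 0.642, 0.0, -0.0]
ft_force: [-0.4, 0.6, 0.5]
width: 0.301
```

```bash
python3 - <<'E'
from h import *
import pickle
c=camera_model("wrist");o=get_obs();im=get_image("wrist");cv2.imwrite("pics/w2.png",im);pickle.dump(c,open("w2.pkl","wb"))
print(o["clock"],o["position"].round(4),o["joint_vel"].round(4))
E
```

```text
2.15 [0.5774 0.1209 0.2838] [ 0.0182  0.0025 -0.0034  0.0014  0.0002  0.0025]
```

View pics/w2.png

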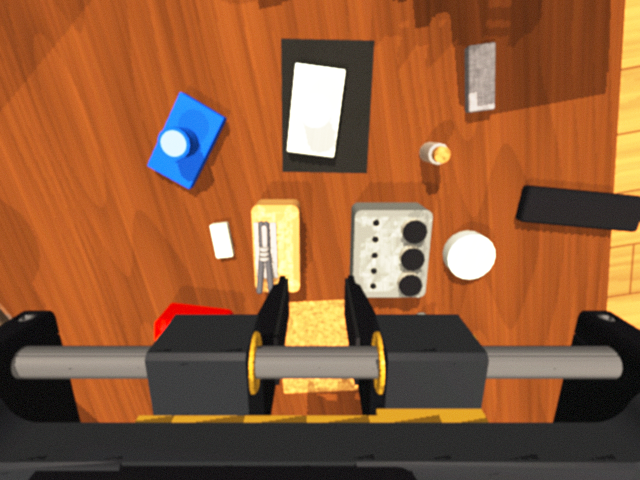

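>>> play_rows --steps '[[[0, -0.12, 0], [0, 0, 0], 0.3], [[0, -0.12, 0], [0, 0, 0], 0.3], [[0, -0.12, 0], [0, 0, 0], 0.3], [[-0.01, -0.12, 0], [0, 0, 0], 0.3], [[-0.01, -0.12, 0], [0, 0, 0], 0.3], [[-0.01, -0.12, 0], [0, 0, 0], 0.3], [[0, 0, 0], [0, 0, 0], 0.3], [[0, 0, 0], [0, 0, 0], 0.3], [[0, 0, 0], [0, 0, 0], 0.3]]'

```text
clock: 2.95
position: [0.5689, -0.0948, 0.2836]
ee_rot: [0.767, 0.642, 0.0, -0.0]
ft_force: [0.3, 0.8, -0.0]
width: 0.298
```

```bash
python3 - <<'E'
from h import *
import pickle
c=camera_model("wrist");o=get_obs();im=get_image("wrist");cv2.imwrite("pics/w3.png",im);pickle.dump(c,open("w3.pkl","wb"))
print(o["clock"],o["position"].round(4),o["joint_vel"].round(4))
E
```

```text
2.95 [ 0.5689 -0.0948  0.2836] [ 0.0171 -0.0028 -0.     -0.0022 -0.0008 -0.0002]
```

View pics/w3.png

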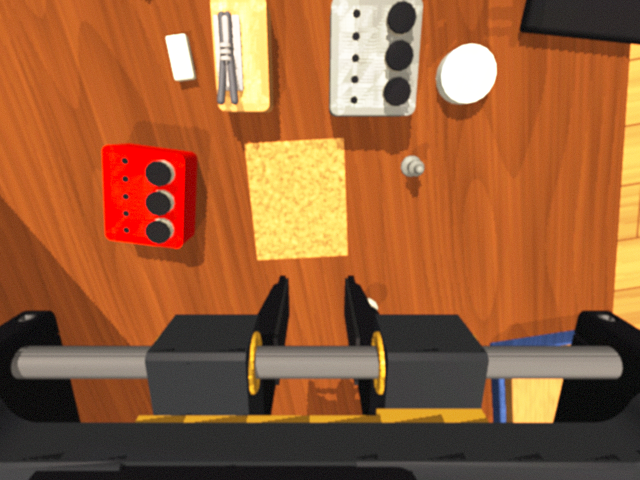

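w2 shows the loupe slab at (293–346, 62–158), the clamp block's inner edge at about column 300 and the stand's inner edge at about 352. w3 shows the mat at (246–348, 140–260). Next I'll measure the corners and edges.

```bash
cat > m.py <<'E'
from h import *
import pickle
def rect(mask,box):
    m=np.zeros_like(mask); x0,y0,x1,y1=box; m[y0:y1,x0:x1]=mask[y0:y1,x0:x1]
    m=cv2.morphologyEx(m,cv2.MORPH_CLOSE,np.ones((5,5))); 
    cs,_=cv2.findContours(m,cv2.RETR_EXTERNAL,cv2.CHAIN_APPROX_NONE); k=max(cs,key=cv2.contourArea); return k
def loupe_pose(im,c,box,z=.016):
    hsv=cv2.cvtColor(im,cv2.COLOR_BGR2HSV)
    mask=((hsv[...,2]>165)&(hsv[...,1]<70)).astype(np.uint8)*255
    k=rect(mask,box)[:,0,:].astype(float)
    P=np.array([onplane(c,p,z)[:2] for p in k],np.float32)
    return P
def show(P):
    (cx,cy),(w,h),a=cv2.minAreaRect(P.astype(np.float32)); B=cv2.boxPoints(((cx,cy),(w,h),a))
    e=max([B[1]-B[0],B[2]-B[1]],key=np.linalg.norm); ang=np.degrees(np.arctan2(e[1],e[0]))%180
    print("centre",round(cx,4),round(cy,4),"size",round(min(w,h),4),round(max(w,h),4),"long axis deg",round(ang,2)); print(B.round(4).tolist())
E
python3 - <<'E'
from m import *
im=cv2.imread("pics/w2.png");c=pickle.load(open("w2.pkl","rb"))
show(loupe_pose(im,c,(282,45,370,172)))
cv2.imwrite("pics/w2c.png",cv2.resize(im[30:310,230:450],None,fx=2.1,fy=2.1,interpolation=cv2.INTER_CUBIC))
im3=cv2.imread("pics/w3.png");c3=pickle.load(open("w3.pkl","rb"))
hsv=cv2.cvtColor(im3,cv2.COLOR_BGR2HSV)
mask=((hsv[...,2]>190)&(hsv[...,0]>12)).astype(np.uint8)*255
k=rect(mask,(235,125,360,275))[:,0,:].astype(float)
print("mat");show(np.array([onplane(c3,p,.001)[:2] for p in k]))
# rows profile for gap
g=cv2.cvtColor(im,cv2.COLOR_BGR2HSV)
for r in range(200,300,12): print(r,[tuple(im[r,x]) and int(im[r,x].sum()) for x in range(290,364,2)])
E
```

```text
centre 0.5931 0.2219 size 0.0574 0.0973 long axis deg 72.79
[[0.5512999892234802, 0.18400000035762787], [0.6061999797821045, 0.16699999570846558], [0.6349999904632568, 0.2599000036716461], [0.5800999999046326, 0.2768999934196472]]
mat
centre 0.5446 -0.094 size 0.123 0.1568 long axis deg 82.99
[[0.4740000069141388, -0.16429999470710754], [0.5960999727249146, -0.179299995303154], [0.6151999831199646, -0.02370000071823597], [0.49309998750686646, -0.008700000122189522]]
200 [481, 465, 445, 409, 310, 281, 307, 318, 299, 283, 284, 297, 322, 305, 317, 307, 308, 300, 302, 316, 343, 332, 332, 336, 345, 332, 340, 340, 315, 326, 332, 333, 317, 314, 289, 295, 278]
212 [678, 668, 661, 665, 585, 236, 276, 281, 301, 290, 304, 302, 323, 313, 320, 300, 307, 303, 305, 304, 302, 326, 340, 321, 337, 343, 331, 338, 328, 309, 308, 246, 293, 460, 598, 619, 626]
224 [666, 648, 620, 626, 596, 237, 186, 199, 263, 308, 302, 311, 314, 327, 324, 318, 302, 309, 297, 291, 313, 308, 317, 341, 332, 350, 352, 345, 340, 334, 298, 228, 436, 620, 618, 627, 679]
236 [678, 635, 617, 620, 590, 247, 199, 198, 232, 271, 307,
[... 368 characters left out ...]
3, 295, 271, 281, 324, 334, 344, 336, 313, 317, 310, 320, 319, 312, 316, 305, 303, 311, 317, 346, 331, 343, 268, 316, 588, 622, 619, 651, 685]
272 [680, 655, 607, 606, 597, 345, 199, 218, 276, 321, 327, 324, 308, 302, 340, 335, 340, 323, 309, 315, 308, 311, 319, 316, 318, 312, 305, 330, 329, 333, 243, 373, 610, 613, 615, 669, 687]
284 [700, 711, 684, 675, 658, 412, 232, 219, 290, 347, 331, 334, 324, 295, 313, 328, 337, 342, 319, 305, 314, 314, 318, 305, 316, 314, 305, 247, 102, 90, 64, 58, 49, 177, 361, 545, 627]
296 [224, 251, 261, 238, 238, 238, 233, 236, 299, 356, 353, 338, 334, 316, 313, 303, 316, 341, 351, 342, 316, 308, 321, 320, 310, 312, 293, 206, 79, 103, 95, 54, 72, 62, 52, 63, 47]
```

View pics/w2c.png

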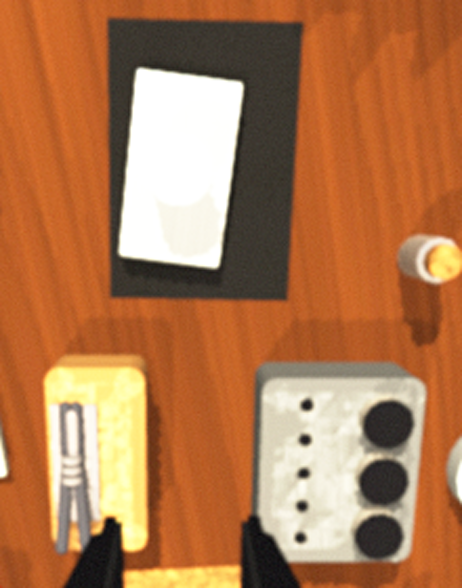

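```bash
python3 - <<'E'
from m import *
im=cv2.GaussianBlur(cv2.imread("pics/w2.png"),(1,5),0).astype(float).sum(2);c=pickle.load(open("w2.pkl","rb"))
def cross(row,x0,x1,th):
    v=im[row,x0:x1]
    for i in range(len(v)-1):
        if (v[i]-th)*(v[i+1]-th)<=0: return x0+i+(th-v[i])/(v[i+1]-v[i])
S=np.array([onplane(c,(cross(r,345,362,430),r),.046) for r in range(220,276,3)])[:,:2]
C=np.array([onplane(c,(cross(r,292,306,430),r),.040) for r in range(214,286,3)])[:,:2]
for n,P in(("stand",S),("clamp",C)):
    vx,vy,x0,y0=cv2.fitLine(P.astype(np.float32),cv2.DIST_HUBER,0,.01,.01).ravel()
    print(n,"deg",round(np.degrees(np.arctan2(vy,vx))%180,2),"pt",x0.round(4),y0.round(4)," x at y=.05:",round(x0+(.05-y0)*vx/vy,4), P[0].round(4),P[-1].round(4))
# ends of blocks along gap from top image / w2: stand near edge and clamp near edge rows
col=im[180:300,380]; print("stand near end rows", [int(v) for v in im[195:216,385]])
print([int(v) for v in im[195:212,275]])
E
```

```text
stand deg 79.95 pt 0.6117 0.0676  x at y=.05: 0.6085 [0.6165 0.0956] [0.605  0.0292]
clamp deg 79.68 pt 0.5477 0.075  x at y=.05: 0.5431 [0.5544 0.1125] [0.539  0.0262]
stand near end rows [286, 288, 288, 287, 288, 299, 317, 343, 367, 380, 386, 385, 385, 406, 459, 531, 590, 616, 622, 625, 638]
[300, 303, 320, 361, 416, 461, 483, 489, 498, 529, 574, 608, 624, 629, 632, 637, 645]
```

The numbers check out:
- **Gap:** 64.4 mm wide, axis at 79.8°.
- **Loupe:** measures 57×97 mm. It's 13 mm off the gap line toward the clamp block and rotated −7°.
- **Mat:** within 5 mm of the gap line.

Plan: first push the loupe's long side squarely with two spread fingertips to align and centre it. Then push its end straight through the gap.

>>> play_rows --steps '[[[-0.0075, 0.078, 0], [0, 0, 0.143], 0.7], [[-0.0075, 0.078, 0], [0, 0, 0.143], 0.7], [[-0.0075, 0.078, 0], [0, 0, 0.143], 0.7], [[-0.0075, 0.078, 0], [0, 0, 0.143], 0.7], [[-0.0075, 0.078, 0], [0, 0, 0.143], 0.7], [[-0.0075, 0.078, 0], [0, 0, 0.143], 0.7], [[-0.0075, 0.078, 0], [0, 0, 0.143], 0.7], [[-0.0075, 0.078, 0], [0, 0, 0.143], 0.7], [[-0.0075, 0.078, 0], [0, 0, 0.143], 0.7], [[-0.0075, 0.078, 0], [0, 0, 0.143], 0.7], [[-0.0075, 0.078, 0], [0, 0, 0.143], 0.7], [[-0.0075, 0.078, 0], [0, 0, 0.143], 0.7], [[-0.0075, 0.078, 0], [0, 0, 0.143], 0.7], [[-0.0075, 0.076, 0], [0, 0, 0.141], 0.7], [[0, 0, -0.1], [0, 0, 0], 0.7], [[0, 0, -0.1], [0, 0, 0], 0.7], [[0, 0, -0.1], [0, 0, 0], 0.7], [[0, 0, -0.1], [0, 0, 0], 0.7], [[0, 0, -0.1], [0, 0, 0], 0.7], [[0, 0, 0], [0, 0, 0], 0.7]]'

```text
clock: 4.67
position: [0.5343, 0.2318, 0.1289]
ee_rot: [0.088, 0.996, -0.001, -0.004]
ft_force: [-1.0, 0.1, -0.2]
width: 0.696
```

```bash
cat >> m.py <<'E'
P0=np.array([.5758,.05]);u=np.array([.177,.984]);n=np.array([.984,-.177])
def st(p): p=np.array(p)[:2]-P0; return round(float(p@n),4),round(float(p@u),4)
def state():
    o=get_obs();M=R.from_quat(o["ee_rot"]).as_matrix()
    print("clk",round(o["clock"],2),"pos",o["position"].round(4),"s,t",st(o["position"]),"toolx deg",round(np.degrees(np.arctan2(M[1,0],M[0,0])),2),"tilt",M[2,:2].round(4),"F",o["ft_force"].round(1),"w",round(o["width"],3),"j",o["joint_pos"].round(2))
def snap(name,f):
    c=camera_model(name);im=get_image(name);cv2.imwrite(f"pics/{f}.png",im);pickle.dump(c,open(f+".pkl","wb"));return im,c
E
python3 - <<'E'
from m import *
state(); snap("wrist","w4")
E
```

```text
clk 4.67 pos [0.5343 0.2318 0.1289] s,t (-0.0731, 0.1715) toolx deg 169.9 tilt [ 0.0071 -0.0034] F [-1.   0.1 -0.2] w 0.696 j [ 0.3   0.53  1.75  0.    0.87 -1.1 ]
```

View pics/w4.png

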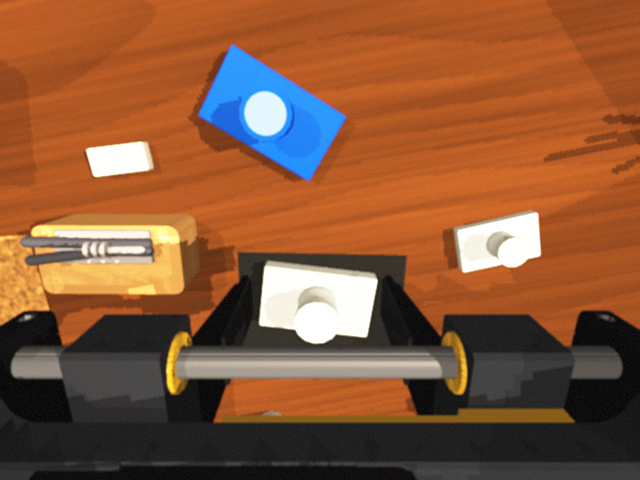

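w4 shows the loupe at about (318,297) between the fingers' directions. The blue one at (270,112) and the eraser at (118,159) are clear of the fingers. Descending beside the long side.

>>> play_rows --steps '[[[0, 0, -0.05], [0, 0, 0], 0.7], [[0, 0, -0.05], [0, 0, 0], 0.7], [[0, 0, -0.05], [0, 0, 0], 0.7], [[0, 0, -0.05], [0, 0, 0], 0.7], [[0, 0, -0.05], [0, 0, 0], 0.7], [[0, 0, -0.05], [0, 0, 0], 0.7], [[0, 0, -0.05], [0, 0, 0], 0.7], [[0, 0, 0], [0, 0, 0], 0.7], [[0, 0, 0], [0, 0, 0], 0.7], [[0, 0, 0], [0, 0, 0], 0.7]]'

```text
clock: 5.55
position: [0.538, 0.2316, 0.0305]
ee_rot: [0.089, 0.996, 0.0, 0.001]
ft_force: [0.4, 0.1, -0.1]
width: 0.703
```

```bash
python3 - <<'E'
from m import *
state()
E
```

```text
clk 5.55 pos [0.538  0.2316 0.0305] s,t (-0.0693, 0.172) toolx deg 169.81 tilt [-0.002   0.0011] F [ 0.4  0.1 -0.1] w 0.703 j [ 0.29  0.67  1.82  0.    0.65 -1.1 ]
```

>>> play_rows --steps '[[[0, 0, -0.026], [0, 0, 0], 0.7], [[0, 0, -0.026], [0, 0, 0], 0.7], [[0, 0, -0.026], [0, 0, 0], 0.7], [[0, 0, 0], [0, 0, 0], 0.7], [[0, 0, 0], [0, 0, 0], 0.7], [[0.005, -0.0009, 0], [0, 0, 0], 0.7], [[0.005, -0.0009, 0], [0, 0, 0], 0.7], [[0.005, -0.0009, 0], [0, 0, 0], 0.7], [[0.005, -0.0009, 0], [0, 0, 0], 0.7], [[0.005, -0.0009, 0], [0, 0, 0], 0.7], [[0.005, -0.0009, 0], [0, 0, 0], 0.7], [[0.005, -0.0009, 0], [0, 0, 0], 0.7], [[0.005, -0.0009, 0], [0, 0, 0], 0.7]]'

```text
clock: 6.63
position: [0.5494, 0.2287, 0.0053]
ee_rot: [0.089, 0.996, 0.0, 0.0]
ft_force: [0.3, -0.8, 0.1]
width: 0.701
```

```bash
python3 - <<'E'
from m import *
state(); snap("wrist","w5"); snap("top","t5")
im=cv2.imread("pics/t5.png");cv2.imwrite("pics/t5c.png",cv2.resize(im[130:350,160:440],None,fx=2.7,fy=2.7,interpolation=cv2.INTER_CUBIC))
E
```

```text
clk 6.63 pos [0.5494 0.2287 0.0053] s,t (-0.0576, 0.1711) toolx deg 169.76 tilt [-0.0001  0.0001] F [ 0.3 -0.8  0.1] w 0.701 j [ 0.28  0.72  1.8   0.    0.62 -1.11]
```

View pics/w5.png

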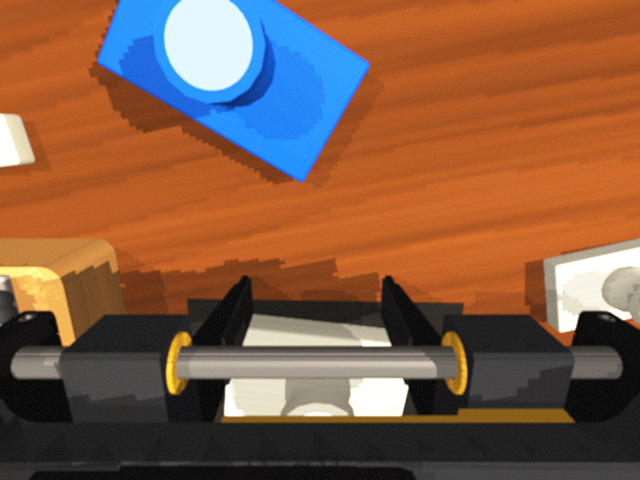

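View pics/t5c.png

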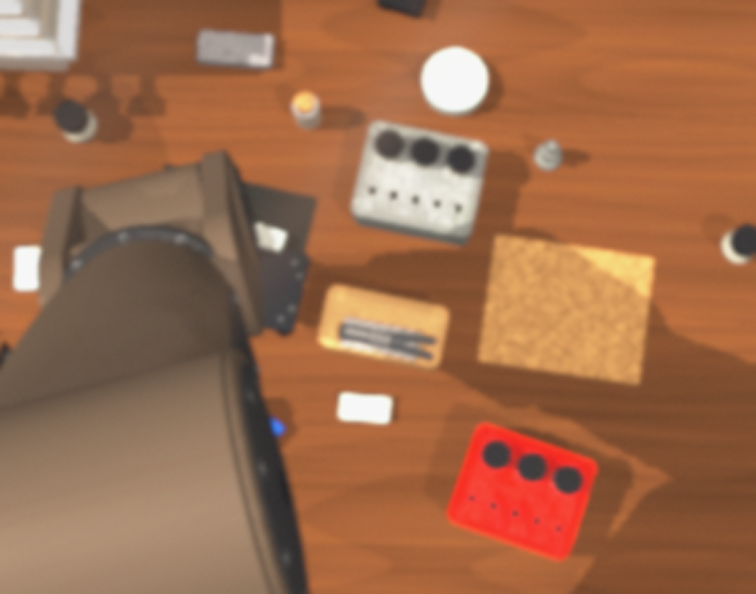

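w5 shows the slab's long edge at rows 315–327, just ahead of the fingertips (about rows 280–310). Pushing gently on in the +n direction.

>>> play_rows --steps '[[[0.005, -0.0009, 0], [0, 0, 0], 0.7], [[0.005, -0.0009, 0], [0, 0, 0], 0.7], [[0.005, -0.0009, 0], [0, 0, 0], 0.7], [[0.005, -0.0009, 0], [0, 0, 0], 0.7], [[0.005, -0.0009, 0], [0, 0, 0], 0.7], [[0.005, -0.0009, 0], [0, 0, 0], 0.7], [[0.005, -0.0009, 0], [0, 0, 0], 0.7]]'

```text
clock: 7.32
position: [0.5599, 0.2267, 0.0052]
ee_rot: [0.089, 0.996, 0.0, -0.0]
ft_force: [-0.7, -0.1, 0.2]
width: 0.698
```

```bash
python3 - <<'E'
from m import *
state(); snap("wrist","w6"); snap("scene","s6")
im=cv2.imread("pics/s6.png");cv2.imwrite("pics/s6c.png",cv2.resize(im[170:390,210:530],None,fx=2.4,fy=2.4,interpolation=cv2.INTER_CUBIC))
E
```

```text
clk 7.32 pos [0.5599 0.2267 0.0052] s,t (-0.0469, 0.1711) toolx deg 169.76 tilt [0.0001 0.    ] F [-0.7 -0.1  0.2] w 0.698 j [ 0.28  0.73  1.78  0.    0.63 -1.12]
```

View pics/s6c.png

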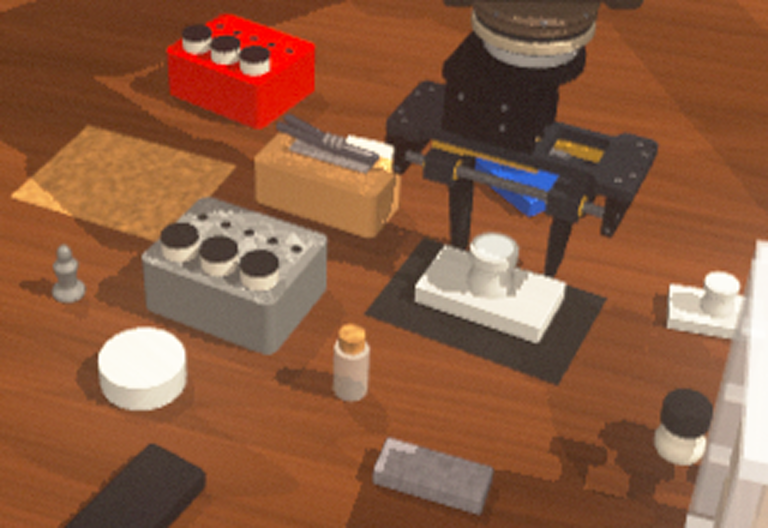

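View pics/w6.png

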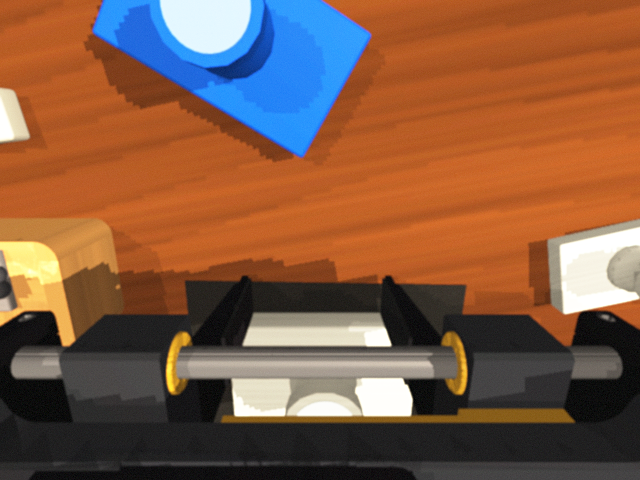

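w6 shows the slab edge now level at row ~312, so it has rotated square to the fingers. I'll measure where the edge is relative to the TCP.

```bash
cat > edge.py <<'E'
from m import *
import sys
def edge(f,cols,r0,r1,thr=330,z=.016):
    im=cv2.imread(f"pics/{f}.png").astype(float).sum(2);c=pickle.load(open(f+".pkl","rb"))
    Q=[]
    for x in cols:
        v=im[r0:r1,x]; 
        for i in range(len(v)-1):
            if v[i]<thr<=v[i+1]:
                r=r0+i+(thr-v[i])/(v[i+1]-v[i]); Q.append(list(st(onplane(c,(x,r),z)))); break
    Q=np.array(Q);return Q
E
python3 - <<'E'
from edge import *
Q=edge("w6",range(258,378,6),298,325)
print(Q.tolist()); p=np.polyfit(Q[:,1],Q[:,0],1);print("edge s mean",Q[:,0].mean(),"slope deg",np.degrees(p[0]))
E
```

```text
[[-0.044, 0.1432], [-0.044, 0.1461], [-0.044, 0.149], [-0.0441, 0.152], [-0.0441, 0.1549], [-0.0441, 0.1578], [-0.0441, 0.1608], [-0.0441, 0.1637], [-0.044, 0.1666], [-0.0441, 0.1696], [-0.0441, 0.1725], [-0.0441, 0.1754], [-0.044, 0.1784], [-0.0441, 0.1813], [-0.0441, 0.1842], [-0.0441, 0.1872], [-0.0441, 0.1901], [-0.044, 0.193], [-0.044, 0.196], [-0.0441, 0.1989]]
edge s mean -0.04406500000000001 slope deg -0.024981155370657666
```

The edge is square to the gap axis (0.03°). Pushing another 15 mm, then backing off, rising and turning to look along the gap.

>>> play_rows --steps '[[[0.005, -0.0009, 0], [0, 0, 0], 0.7], [[0.005, -0.0009, 0], [0, 0, 0], 0.7], [[0.005, -0.0009, 0], [0, 0, 0], 0.7], [[0.005, -0.0009, 0], [0, 0, 0], 0.7], [[0.005, -0.0009, 0], [0, 0, 0], 0.7], [[0.005, -0.0009, 0], [0, 0, 0], 0.7], [[0.005, -0.0009, 0], [0, 0, 0], 0.7], [[0.005, -0.0009, 0], [0, 0, 0], 0.7], [[0.005, -0.0009, 0], [0, 0, 0], 0.7], [[0.005, -0.0009, 0], [0, 0, 0], 0.7], [[0, 0, 0], [0, 0, 0], 0.7], [[0, 0, 0], [0, 0, 0], 0.7]]'

```text
clock: 8.42
position: [0.5751, 0.2241, 0.0053]
ee_rot: [0.089, 0.996, 0.0, 0.0]
ft_force: [0.5, -0.3, -0.3]
width: 0.697
```

```bash
python3 - <<'E'
from edge import *
state(); snap("wrist","w7")
Q=edge("w7",range(258,378,6),290,325)
p=np.polyfit(Q[:,1],Q[:,0],1);print("edge s mean",Q[:,0].mean(),"slope deg",np.degrees(p[0]))
E
```

```text
clk 8.42 pos [0.5751 0.2241 0.0053] s,t (-0.0315, 0.1712) toolx deg 169.76 tilt [-0.0007  0.0003] F [ 0.5 -0.3 -0.3] w 0.697 j [ 0.26  0.74  1.74 -0.    0.66 -1.13]
edge s mean -0.028790000000000003 slope deg -0.017619182495365773
```

>>> play_rows --steps '[[[-0.0164, 0.003, 0], [0, 0, 0], 0.7], [[-0.0164, 0.003, 0], [0, 0, 0], 0.7], [[-0.0164, 0.003, 0], [0, 0, 0], 0.7], [[-0.0164, 0.003, 0], [0, 0, 0], 0.7], [[-0.0164, 0.003, 0], [0, 0, 0], 0.7], [[0, 0, 0.06], [0, 0, 0], 0.7], [[0, 0, 0.116], [0, 0, 0], 0.7], [[0, 0, 0.116], [0, 0, 0], 0.7], [[0, 0, 0.116], [0, 0, 0], 0.7], [[0, 0, 0.116], [0, 0, 0], 0.7], [[0, 0, 0.116], [0, 0, 0], 0.7], [[0, 0, 0.116], [0, 0, 0], 0.7], [[0, 0, 0.116], [0, 0, 0], 0.7], [[0, 0, 0.058], [0, 0, 0], 0.7]]'

```text
clock: 9.63
position: [0.5503, 0.2289, 0.2887]
ee_rot: [0.089, 0.996, 0.001, 0.002]
ft_force: [-0.4, 0.1, 0.7]
width: 0.698
```

>>> play_rows --steps '[[[0.0063, -0.0233, 0], [0, 0, -0.143], 0.21], [[0.0063, -0.0233, 0], [0, 0, -0.143], 0.21], [[0.0063, -0.0233, 0], [0, 0, -0.143], 0.21], [[0.0063, -0.0233, 0], [0, 0, -0.143], 0.21], [[0.0063, -0.0233, 0], [0, 0, -0.143], 0.21], [[0.0063, -0.0233, 0], [0, 0, -0.143], 0.21], [[0.0063, -0.0233, 0], [0, 0, -0.143], 0.21], [[0.0063, -0.0233, 0], [0, 0, -0.143], 0.21], [[0.0063, -0.0233, 0], [0, 0, -0.143], 0.21], [[0.0063, -0.0233, 0], [0, 0, -0.143], 0.21], [[0.0063, -0.0233, 0], [0, 0, -0.143], 0.21], [[0.0063, -0.0233, 0], [0, 0, -0.143], 0.21], [[0.0063, -0.0233, 0], [0, 0, -0.143], 0.21], [[0.0063, -0.0233, 0], [0, 0, -0.141], 0.21], [[0, 0, 0], [0, 0, 0], 0.21], [[0, 0, 0], [0, 0, 0], 0.21], [[0, 0, 0], [0, 0, 0], 0.21]]'

```text
clock: 11.05
position: [0.5763, 0.1311, 0.2842]
ee_rot: [0.766, 0.643, -0.0, -0.0]
ft_force: [0.2, 0.4, 0.3]
width: 0.213
```

```bash
cat > gap.py <<'E'
from m import *
def gap(f,rs,rc,xs=(345,362),xc=(290,306)):
    im=cv2.GaussianBlur(cv2.imread(f"pics/{f}.png"),(1,5),0).astype(float).sum(2);c=pickle.load(open(f+".pkl","rb"))
    def cross(row,x0,x1,th):
        v=im[row,x0:x1]
        for i in range(len(v)-1):
            if (v[i]-th)*(v[i+1]-th)<=0: return x0+i+(th-v[i])/(v[i+1]-v[i])
    for nme,rows,xx,z in (("stand",rs,xs,.046),("clamp",rc,xc,.04)):
        P=[onplane(c,(x,r),z) for r in rows for x in [cross(r,*xx,430)] if x]
        P=np.array(P)[:,:2]; vx,vy,x0,y0=cv2.fitLine(P.astype(np.float32),cv2.DIST_HUBER,0,.01,.01).ravel()
        print(nme,"deg",round(np.degrees(np.arctan2(vy,vx))%180,2),"s,t",st((x0,y0)),len(P))
E
python3 - <<'E'
from gap import *
state(); snap("wrist","w8")
E
```

```text
clk 11.05 pos [0.5763 0.1311 0.2842] s,t (-0.0138, 0.0799) toolx deg 79.97 tilt [ 0. -0.] F [0.2 0.4 0.3] w 0.213 j [0.11 0.38 1.55 0.   1.21 0.29]
```

View pics/w8.png

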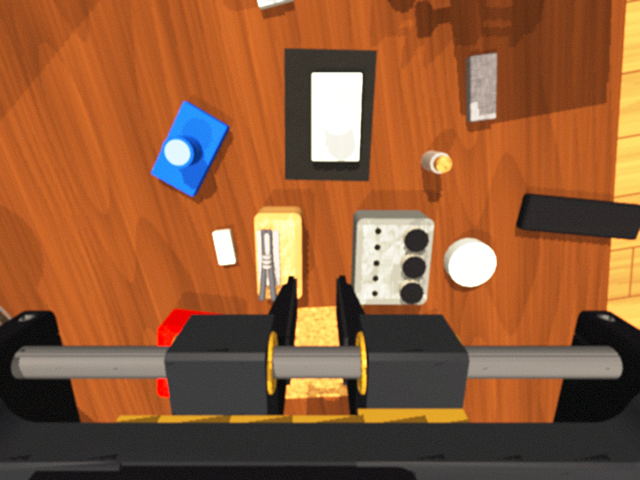

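```bash
python3 - <<'E'
from gap import *
gap("w8",range(225,275,3),range(218,288,3))
im=cv2.imread("pics/w8.png");c=pickle.load(open("w8.pkl","rb"))
P=loupe_pose(im,c,(290,52,372,176)); show(P); (cx,cy),_,_=cv2.minAreaRect(P); print(st((cx,cy)))
E
```

```text
stand deg 79.84 s,t (0.0322, 0.0303) 17
clamp deg 79.87 s,t (-0.0322, 0.03) 24
centre 0.6142 0.2208 size 0.0572 0.097 long axis deg 79.81
[[0.5774999856948853, 0.17810000479221344], [0.6338000297546387, 0.1679999977350235], [0.6510000228881836, 0.26350000500679016], [0.5946999788284302, 0.2736000120639801]]
(0.0076, 0.1749)
```

w8 gives a bias-free comparison. The gap walls are at s=±32.2 mm, the loupe centre is at s=+7.6 mm and its angle is 79.81° against 79.85°. So the alignment is right, but I overshot sideways by ~8 mm: in w7 I had read the bottom edge of the slab as its top edge. I'll push it back from the far side.

>>> play_rows --steps '[[[0.0218, 0.0191, 0], [0, 0, 0.143], 0.7], [[0.0218, 0.0191, 0], [0, 0, 0.143], 0.7], [[0.0218, 0.0191, 0], [0, 0, 0.143], 0.7], [[0.0218, 0.0191, 0], [0, 0, 0.143], 0.7], [[0.0218, 0.0191, 0], [0, 0, 0.143], 0.7], [[0.0218, 0.0191, 0], [0, 0, 0.143], 0.7], [[0.0218, 0.0191, 0], [0, 0, 0.143], 0.7], [[0.0218, 0.0191, 0], [0, 0, 0.143], 0.7], [[0.0218, 0.0191, 0], [0, 0, 0.143], 0.7], [[0.0218, 0.0191, 0], [0, 0, 0.143], 0.7], [[0.0218, 0.0191, 0], [0, 0, 0.143], 0.7], [[0.0218, 0.0191, 0], [0, 0, 0.143], 0.7], [[0.0218, 0.0191, 0], [0, 0, 0.143], 0.7], [[0.0218, 0.0191, 0], [0, 0, 0.143], 0.7], [[0, 0, -0.12], [0, 0, 0], 0.7], [[0, 0, -0.12], [0, 0, 0], 0.7], [[0, 0, -0.12], [0, 0, 0], 0.7], [[0, 0, -0.12], [0, 0, 0], 0.7], [[0, 0, 0], [0, 0, 0], 0.7], [[0, 0, 0], [0, 0, 0], 0.7]]'

```text
clock: 12.77
position: [0.6676, 0.2113, 0.1394]
ee_rot: [0.088, 0.996, -0.0, -0.001]
ft_force: [-0.2, -0.1, 1.2]
width: 0.699
```

```bash
python3 - <<'E'
from m import *
state()
E
```

```text
clk 12.77 pos [0.6676 0.2113 0.1394] s,t (0.0618, 0.1749) toolx deg 169.95 tilt [ 0.0028 -0.001 ] F [-0.2 -0.1  1.2] w 0.699 j [ 0.21  0.67  1.43  0.    1.04 -1.18]
```

>>> play_rows --steps '[[[0, 0, -0.07], [0, 0, 0], 0.7], [[0, 0, -0.07], [0, 0, 0], 0.7], [[0, 0, -0.07], [0, 0, 0], 0.7], [[0, 0, -0.07], [0, 0, 0], 0.7], [[0, 0, -0.07], [0, 0, 0], 0.7], [[0, 0, -0.04], [0, 0, 0], 0.7], [[0, 0, -0.02], [0, 0, -0.002], 0.7], [[0, 0, 0], [0, 0, 0], 0.7], [[0, 0, 0], [0, 0, 0], 0.7], [[0, 0, 0], [0, 0, 0], 0.7]]'

```text
clock: 13.6
position: [0.669, 0.2112, 0.019]
ee_rot: [0.089, 0.996, 0.0, 0.001]
ft_force: [-0.9, -1.2, 0.2]
width: 0.703
```

```bash
python3 - <<'E'
from m import *
state()
im,_=snap("scene","s9"); cv2.imwrite("pics/s9c.png",cv2.resize(im[170:390,210:530],None,fx=2.4,fy=2.4,interpolation=cv2.INTER_CUBIC))
E
```

```text
clk 13.6 pos [0.669  0.2112 0.019 ] s,t (0.0632, 0.1751) toolx deg 169.77 tilt [-0.0022  0.001 ] F [-0.9 -1.2  0.2] w 0.703 j [ 0.21  0.81  1.51  0.    0.82 -1.18]
```

View pics/s9c.png

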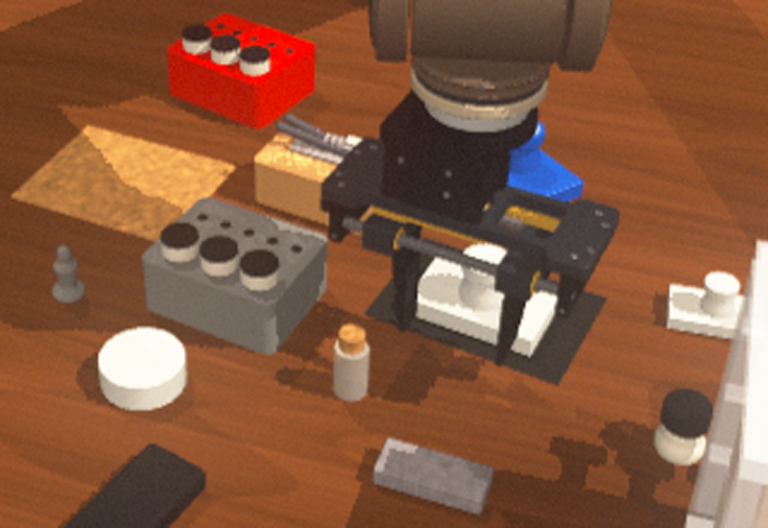

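The fingers stand at the far long side, with the vial clear at (350,362) in the crop. Lowering and pushing back toward −n.

>>> play_rows --steps '[[[0, 0, -0.015], [0, 0, 0], 0.7], [[0, 0, -0.015], [0, 0, 0], 0.7], [[0, 0, -0.012], [0, 0, 0], 0.7], [[0, 0, 0], [0, 0, 0], 0.7], [[0, 0, 0], [0, 0, 0], 0.7], [[-0.006, 0.0011, 0], [0, 0, 0], 0.7], [[-0.006, 0.0011, 0], [0, 0, 0], 0.7], [[-0.006, 0.0011, 0], [0, 0, 0], 0.7], [[-0.006, 0.0011, 0], [0, 0, 0], 0.7], [[-0.006, 0.0011, 0], [0, 0, 0], 0.7], [[-0.006, 0.0011, 0], [0, 0, 0], 0.7], [[-0.005, 0.0009, 0], [0, 0, 0], 0.7], [[-0.005, 0.0009, 0], [0, 0, 0], 0.7], [[-0.005, 0.0009, 0], [0, 0, 0], 0.7], [[0, 0, 0], [0, 0, 0], 0.7], [[0, 0, 0], [0, 0, 0], 0.7]]'

```text
clock: 14.98
position: [0.6528, 0.2138, 0.0047]
ee_rot: [0.089, 0.996, 0.0, -0.0]
ft_force: [0.4, -0.3, -0.0]
width: 0.699
```

```bash
python3 - <<'E'
from m import *
state()
E
```

```text
clk 14.98 pos [0.6528 0.2138 0.0047] s,t (0.0468, 0.1748) toolx deg 169.76 tilt [0.0001 0.0001] F [ 0.4 -0.3 -0. ] w 0.699 j [ 0.22  0.81  1.55  0.    0.78 -1.17]
```

>>> play_rows --steps '[[[-0.0051, 0.0009, 0], [0, 0, 0], 0.7], [[-0.0051, 0.0009, 0], [0, 0, 0], 0.7], [[-0.0051, 0.0009, 0], [0, 0, 0], 0.7], [[-0.0051, 0.0009, 0], [0, 0, 0], 0.7], [[-0.0051, 0.0009, 0], [0, 0, 0], 0.7], [[-0.0051, 0.0009, 0], [0, 0, 0], 0.7], [[0, 0, 0], [0, 0, 0], 0.7], [[0, 0, 0], [0, 0, 0], 0.7], [[0.013, -0.0024, 0], [0, 0, 0], 0.7], [[0.013, -0.0024, 0], [0, 0, 0], 0.7], [[0.013, -0.0024, 0], [0, 0, 0], 0.7], [[0.013, -0.0024, 0], [0, 0, 0], 0.7], [[0.013, -0.0024, 0], [0, 0, 0], 0.7], [[0, 0, 0.06], [0, 0, 0], 0.7], [[0, 0, 0.12], [0, 0, 0], 0.7], [[0, 0, 0.12], [0, 0, 0], 0.7], [[0, 0, 0.12], [0, 0, 0], 0.7], [[0, 0, 0.12], [0, 0, 0], 0.7], [[0, 0, 0.12], [0, 0, 0], 0.7], [[0, 0, 0.12], [0, 0, 0], 0.7]]'

```text
clock: 16.65
position: [0.6631, 0.2116, 0.2407]
ee_rot: [0.089, 0.996, 0.0, 0.0]
ft_force: [0.1, 0.2, -0.0]
width: 0.702
```

>>> play_rows --steps '[[[-0.0195, -0.0191, 0.01], [0, 0, -0.143], 0.21], [[-0.0195, -0.0191, 0.01], [0, 0, -0.143], 0.21], [[-0.0195, -0.0191, 0.01], [0, 0, -0.143], 0.21], [[-0.0195, -0.0191, 0.01], [0, 0, -0.143], 0.21], [[-0.0195, -0.0191, 0.01], [0, 0, -0.143], 0.21], [[-0.0195, -0.0191, 0.01], [0, 0, -0.143], 0.21], [[-0.0195, -0.0191, 0.01], [0, 0, -0.143], 0.21], [[-0.0195, -0.0191, 0.01], [0, 0, -0.143], 0.21], [[-0.0195, -0.0191, 0.01], [0, 0, -0.143], 0.21], [[-0.0195, -0.0191, 0.01], [0, 0, -0.143], 0.21], [[-0.0195, -0.0191, 0], [0, 0, -0.143], 0.21], [[-0.0195, -0.0191, 0], [0, 0, -0.143], 0.21], [[-0.0195, -0.0191, 0], [0, 0, -0.143], 0.21], [[-0.0195, -0.0191, 0], [0, 0, -0.142], 0.21], [[0, 0, 0], [0, 0, 0], 0.21], [[0, 0, 0], [0, 0, 0], 0.21], [[0, 0, 0], [0, 0, 0], 0.21]]'

```text
clock: 18.07
position: [0.5817, 0.1317, 0.2688]
ee_rot: [0.766, 0.642, 0.0, 0.0]
ft_force: [0.4, 0.6, 0.4]
width: 0.209
```

```bash
python3 - <<'E'
from gap import *
state(); im,c=snap("wrist","w10")
P=loupe_pose(im,c,(285,45,372,178)); show(P); (cx,cy),_,_=cv2.minAreaRect(P); print(st((cx,cy)))
try: gap("w10",range(228,275,3),range(222,284,3))
except Exception as e: print(e)
E
```

```text
clk 18.07 pos [0.5817 0.1317 0.2688] s,t (-0.0087, 0.0814) toolx deg 79.92 tilt [0.0001 0.0003] F [0.4 0.6 0.4] w 0.209 j [0.11 0.4  1.56 0.   1.18 0.29]
centre 0.6035 0.2227 size 0.0573 0.0957 long axis deg 79.94
[[0.5669000148773193, 0.18060000240802765], [0.6233999729156494, 0.17059999704360962], [0.6401000022888184, 0.2648000121116638], [0.5837000012397766, 0.27480000257492065]]
(-0.0033, 0.1748)
stand deg 79.79 s,t (0.0322, 0.0287) 16
clamp deg 79.7 s,t (-0.0322, 0.0278) 19
```

View pics/w10.png

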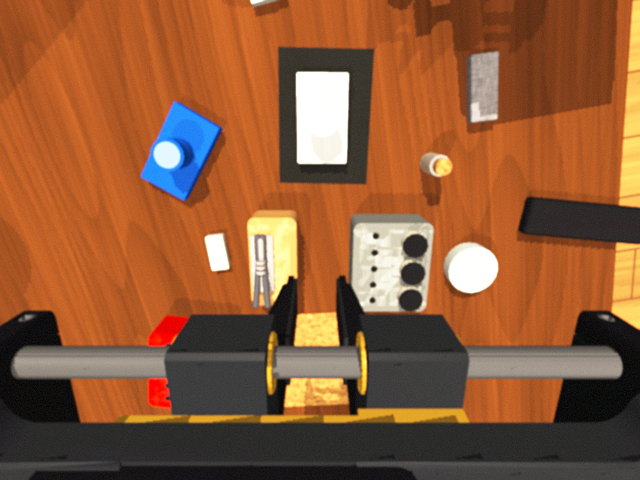

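Now s=−3.3 mm and the angle is within 0.2°, with the walls at ±32.2 mm. The last 3 mm can be taken out by slanting the end push ~4.5° over the free 40 mm before the gap. Going behind the end.

>>> play_rows --steps '[[[0.0236, 0.11, 0], [0, 0, 0], 0.21], [[0.0236, 0.11, 0], [0, 0, 0], 0.21], [[0.0236, 0.11, 0], [0, 0, 0], 0.21], [[0.0236, 0.11, 0], [0, 0, 0], 0.21], [[0.0236, 0.11, 0], [0, 0, 0], 0.21], [[0, 0, 0], [0, 0, 0], 0.21], [[0, 0, -0.1], [0, 0, 0], 0.21], [[0, 0, -0.12], [0, 0, 0], 0.21], [[0, 0, -0.12], [0, 0, 0], 0.21], [[0, 0, -0.12], [0, 0, 0], 0.21], [[0, 0, -0.12], [0, 0, 0], 0.21], [[0, 0, -0.1], [0, 0, 0], 0.21], [[0, 0, -0.06], [0, 0, 0], 0.21], [[0, 0, 0], [0, 0, 0], 0.21], [[0, 0, 0], [0, 0, 0], 0.21], [[0, 0, 0], [0, 0, 0], 0.21]]'

```text
clock: 19.45
position: [0.6175, 0.2969, 0.048]
ee_rot: [0.767, 0.641, 0.001, 0.0]
ft_force: [0.2, 1.1, 0.5]
width: 0.209
```

```bash
python3 - <<'E'
from m import *
state()
im,_=snap("scene","s11"); cv2.imwrite("pics/s11c.png",cv2.resize(im[170:390,210:530],None,fx=2.4,fy=2.4,interpolation=cv2.INTER_CUBIC))
E
```

```text
clk 19.45 pos [0.6175 0.2969 0.048 ] s,t (-0.0027, 0.2503) toolx deg 79.77 tilt [0.0009 0.0017] F [0.2 1.1 0.5] w 0.209 j [ 0.35  0.75  1.54 -0.    0.85  0.53]
```

View pics/s11c.png

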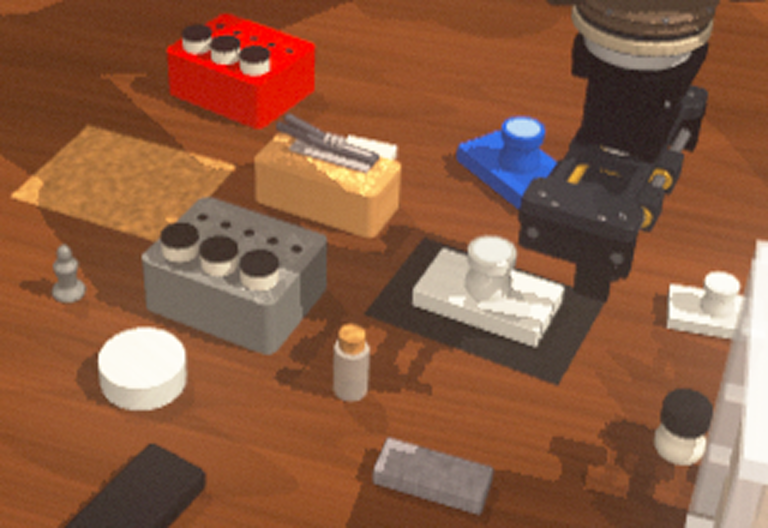

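>>> play_rows --steps '[[[0, 0, -0.06], [0, 0, 0.001], 0.21], [[0, 0, -0.05], [0, 0, 0.001], 0.21], [[0, 0, -0.03], [0, 0, 0], 0.21], [[0, 0, 0], [0, 0, 0], 0.21], [[0, 0, 0], [0, 0, 0], 0.21], [[-0.0015, -0.0085, 0], [0, 0, 0], 0.21], [[-0.0015, -0.0085, 0], [0, 0, 0], 0.21], [[-0.0015, -0.0085, 0], [0, 0, 0], 0.21], [[-0.0015, -0.0085, 0], [0, 0, 0], 0.21], [[-0.0012, -0.0066, 0], [0, 0, 0], 0.21], [[-0.0012, -0.0066, 0], [0, 0, 0], 0.21], [[-0.0012, -0.0066, 0], [0, 0, 0], 0.21], [[0, 0, 0], [0, 0, 0], 0.21]]'

```text
clock: 20.58
position: [0.6138, 0.2801, 0.0047]
ee_rot: [0.767, 0.641, 0.0, 0.0]
ft_force: [0.3, -1.5, -0.8]
width: 0.214
```

```bash
python3 - <<'E'
from m import *
state()
E
```

```text
clk 20.58 pos [0.6138 0.2801 0.0047] s,t (-0.0033, 0.2332) toolx deg 79.79 tilt [0.0001 0.0001] F [ 0.3 -1.5 -0.8] w 0.214 j [0.33 0.8  1.59 0.   0.76 0.51]
```

>>> play_rows --steps '[[[-0.0007, -0.0067, 0], [0, 0, 0], 0.21], [[-0.0007, -0.0067, 0], [0, 0, 0], 0.21], [[-0.0007, -0.0067, 0], [0, 0, 0], 0.21], [[-0.0007, -0.0067, 0], [0, 0, 0], 0.21], [[-0.0007, -0.0067, 0], [0, 0, 0], 0.21], [[-0.0007, -0.0067, 0], [0, 0, 0], 0.21], [[-0.0007, -0.0067, 0], [0, 0, 0], 0.21], [[-0.0007, -0.0067, 0], [0, 0, 0], 0.21], [[-0.0007, -0.0067, 0], [0, 0, 0], 0.21], [[-0.0007, -0.0067, 0], [0, 0, 0], 0.21], [[-0.0007, -0.0067, 0], [0, 0, 0], 0.21], [[-0.0007, -0.0067, 0], [0, 0, 0], 0.21], [[-0.0007, -0.0067, 0], [0, 0, 0], 0.21], [[-0.0007, -0.0067, 0], [0, 0, 0], 0.21], [[-0.0007, -0.0067, 0], [0, 0, 0], 0.21], [[-0.0007, -0.0067, 0], [0, 0, 0], 0.21], [[-0.0007, -0.0067, 0], [0, 0, 0], 0.21], [[-0.0007, -0.0067, 0], [0, 0, 0], 0.21], [[-0.0007, -0.0067, 0], [0, 0, 0], 0.21], [[0, 0, 0], [0, 0, 0], 0.21]]'

```text
clock: 22.25
position: [0.6097, 0.2417, 0.0046]
ee_rot: [0.767, 0.641, -0.0, 0.0]
ft_force: [-0.4, -0.8, -0.3]
width: 0.207
```

```bash
python3 - <<'E'
from m import *
state()
im,_=snap("scene","s12"); cv2.imwrite("pics/s12c.png",cv2.resize(im[170:390,210:530],None,fx=2.4,fy=2.4,interpolation=cv2.INTER_CUBIC))
im,_=snap("top","t12"); cv2.imwrite("pics/t12c.png",cv2.resize(im[150:290,200:410],None,fx=3.6,fy=3.6,interpolation=cv2.INTER_CUBIC))
E
```

```text
clk 22.25 pos [0.6097 0.2417 0.0046] s,t (-0.0005, 0.1947) toolx deg 79.79 tilt [-0.0003 -0.0002] F [-0.4 -0.8 -0.3] w 0.207 j [ 0.28  0.78  1.64 -0.    0.72  0.46]
```

View pics/s12c.png

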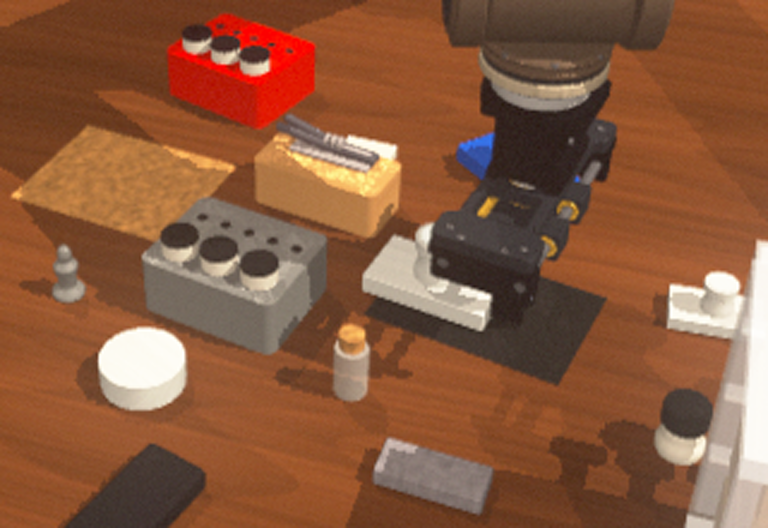

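View pics/t12c.png

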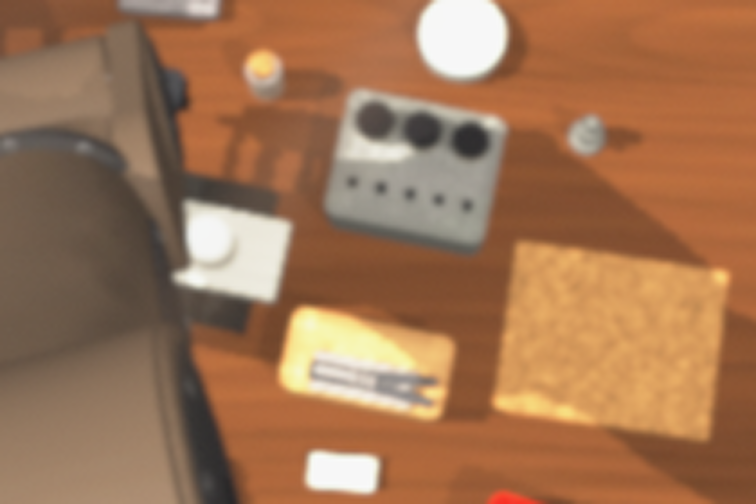

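The loupe followed the slanted push squarely and is in front of the entrance (s12c at (430,285), t12c at (235,250)). One check from the wrist camera before entering.

>>> play_rows --steps '[[[0.003, 0.0164, 0], [0, 0, 0], 0.21], [[0.003, 0.0164, 0], [0, 0, 0], 0.21], [[0.003, 0.0164, 0], [0, 0, 0], 0.21], [[0, 0, 0.06], [0, 0, 0], 0.21], [[0, 0, 0.12], [0, 0, 0], 0.21], [[0, 0, 0.12], [0, 0, 0], 0.21], [[0, 0, 0.12], [0, 0, 0], 0.21], [[0, 0, 0.12], [0, 0, 0], 0.21], [[0, 0, 0.12], [0, 0, 0], 0.21], [[0, 0, 0.12], [0, 0, 0], 0.21], [[0, 0, 0.1], [0, 0, 0], 0.21], [[-0.019, -0.105, 0], [0, 0, 0], 0.21], [[-0.019, -0.105, 0], [0, 0, 0], 0.21], [[-0.019, -0.105, 0], [0, 0, 0], 0.21], [[-0.019, -0.105, 0], [0, 0, 0], 0.21], [[-0.019, -0.105, 0], [0, 0, 0], 0.21], [[0, 0, 0], [0, 0, 0], 0.21], [[0, 0, 0], [0, 0, 0], 0.21], [[0, 0, 0], [0, 0, 0], 0.21]]'

```text
clock: 23.93
position: [0.5842, 0.1, 0.2688]
ee_rot: [0.767, 0.641, 0.0, 0.0]
ft_force: [0.3, 0.0, -0.0]
width: 0.21
```

```bash
python3 - <<'E'
from gap import *
state(); im,c=snap("wrist","w13")
P=loupe_pose(im,c,(280,45,372,200)); show(P); (cx,cy),_,_=cv2.minAreaRect(P); print(st((cx,cy)))
try: gap("w13",range(216,275,3),range(210,284,3))
except Exception as e: print(e)
E
```

```text
clk 23.93 pos [0.5842 0.1    0.2688] s,t (-0.0006, 0.0507) toolx deg 79.8 tilt [0.0002 0.0003] F [ 0.3  0.  -0. ] w 0.21 j [0.06 0.4  1.57 0.   1.18 0.24]
centre 0.5994 0.1836 size 0.0573 0.0969 long axis deg 79.82
[[0.5626999735832214, 0.14100000262260437], [0.6190999746322632, 0.13089999556541443], [0.6362000107765198, 0.22630000114440918], [0.579800009727478, 0.23639999330043793]]
(-0.0004, 0.1357)
stand deg 79.78 s,t (0.0323, 0.0139) 19
clamp deg 79.93 s,t (-0.0322, -0.0278) 2
```

View pics/w13.png

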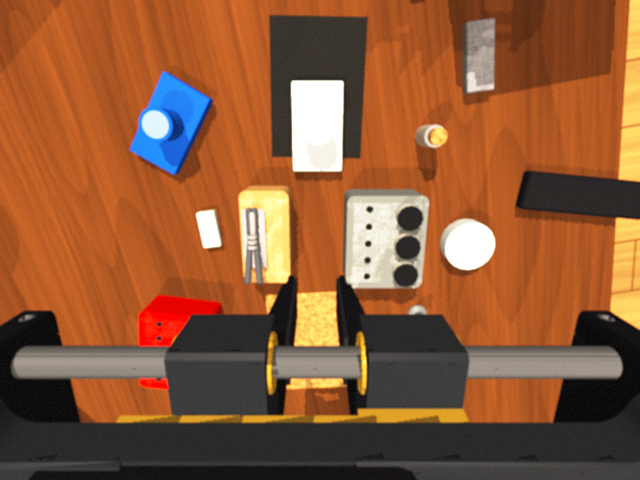

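Verified: loupe s=−0.4 mm, angle 79.82°, walls ±32.2 mm, so about 4 mm clear each side. Going back behind it.

>>> play_rows --steps '[[[0.019, 0.105, 0], [0, 0, 0], 0.21], [[0.019, 0.105, 0], [0, 0, 0], 0.21], [[0.019, 0.105, 0], [0, 0, 0], 0.21], [[0.019, 0.105, 0], [0, 0, 0], 0.21], [[0.019, 0.105, 0], [0, 0, 0], 0.21], [[0, 0, 0], [0, 0, 0], 0.21], [[0, 0, -0.1], [0, 0, 0], 0.21], [[0, 0, -0.12], [0, 0, 0], 0.21], [[0, 0, -0.12], [0, 0, 0], 0.21], [[0, 0, -0.12], [0, 0, 0], 0.21], [[0, 0, -0.12], [0, 0, 0], 0.21], [[0, 0, -0.12], [0, 0, 0], 0.21], [[0, 0, -0.08], [0, 0, 0], 0.21], [[0, 0, -0.05], [0, 0, 0], 0.21], [[0, 0, -0.04], [0, 0, 0], 0.21], [[0, 0, 0], [0, 0, 0], 0.21], [[0, 0, 0], [0, 0, 0], 0.21], [[0, 0, 0], [0, 0, 0], 0.21]]'

```text
clock: 25.48
position: [0.613, 0.2575, 0.0088]
ee_rot: [0.767, 0.642, 0.001, 0.0]
ft_force: [0.4, 0.5, -0.0]
width: 0.207
```

```bash
python3 - <<'E'
from m import *
state()
E
```

```text
clk 25.48 pos [0.613  0.2575 0.0088] s,t (-0.0001, 0.2108) toolx deg 79.83 tilt [0.0008 0.0016] F [ 0.4  0.5 -0. ] w 0.207 j [ 0.3   0.78  1.61 -0.    0.74  0.48]
```

>>> play_rows --steps '[[[-0.0018, -0.0098, 0], [0, 0, 0], 0.21], [[-0.0018, -0.0098, 0], [0, 0, 0], 0.21], [[-0.0018, -0.0098, 0], [0, 0, 0], 0.21], [[-0.0018, -0.0098, 0], [0, 0, 0], 0.21], [[-0.0012, -0.0066, 0], [0, 0, 0], 0.21], [[-0.0012, -0.0066, 0], [0, 0, 0], 0.21], [[-0.0018, -0.0098, 0], [0, 0, 0], 0.21], [[-0.0018, -0.0098, 0], [0, 0, 0], 0.21], [[-0.0018, -0.0098, 0], [0, 0, 0], 0.21], [[-0.0018, -0.0098, 0], [0, 0, 0], 0.21], [[-0.0018, -0.0098, 0], [0, 0, 0], 0.21], [[-0.0018, -0.0098, 0], [0, 0, 0], 0.21], [[-0.0018, -0.0098, 0], [0, 0, 0], 0.21], [[-0.0018, -0.0098, 0], [0, 0, 0], 0.21], [[-0.0018, -0.0098, 0], [0, 0, 0], 0.21], [[-0.0018, -0.0098, 0], [0, 0, 0], 0.21], [[-0.0018, -0.0098, 0], [0, 0, 0], 0.21], [[-0.0018, -0.0098, 0], [0, 0, 0], 0.21], [[-0.0018, -0.0098, 0], [0, 0, 0], 0.21], [[-0.0018, -0.0098, 0], [0, 0, 0], 0.21]]'

```text
clock: 27.15
position: [0.602, 0.1998, 0.0077]
ee_rot: [0.767, 0.642, 0.0, 0.0]
ft_force: [1.6, 2.4, 1.9]
width: 0.21
```

```bash
python3 - <<'E'
from m import *
state()
im,_=snap("top","t14"); cv2.imwrite("pics/t14c.png",cv2.resize(im[150:290,200:410],None,fx=3.6,fy=3.6,interpolation=cv2.INTER_CUBIC))
E
```

```text
clk 27.15 pos [0.602  0.1998 0.0077] s,t (-0.0007, 0.1521) toolx deg 79.81 tilt [0.     0.0001] F [1.6 2.4 1.9] w 0.21 j [ 0.22  0.76  1.7  -0.    0.69  0.39]
```

View pics/t14c.png

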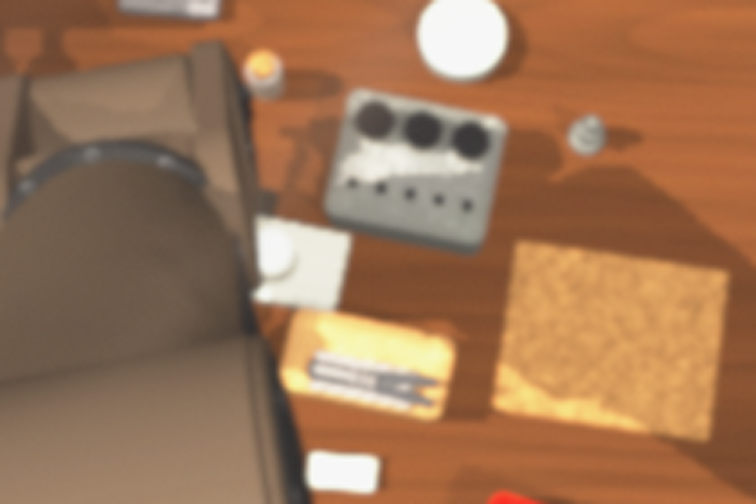

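The loupe's front (t14c, column ~345) is entering the gap centred, and the forces are small. Pushing straight on.

>>> play_rows --steps '[[[-0.0018, -0.0098, 0], [0, 0, 0], 0.21], [[-0.0018, -0.0098, 0], [0, 0, 0], 0.21], [[-0.0018, -0.0098, 0], [0, 0, 0], 0.21], [[-0.0018, -0.0098, 0], [0, 0, 0], 0.21], [[-0.0017, -0.0098, 0], [0, 0, 0], 0.21], [[-0.0017, -0.0098, 0], [0, 0, 0], 0.21], [[-0.0017, -0.0098, 0], [0, 0, 0], 0.21], [[-0.0017, -0.0098, 0], [0, 0, 0], 0.21], [[-0.0017, -0.0098, 0], [0, 0, 0], 0.21], [[-0.0017, -0.0098, 0], [0, 0, 0], 0.21], [[-0.0017, -0.0098, 0], [0, 0, 0], 0.21], [[-0.0017, -0.0098, 0], [0, 0, 0], 0.21], [[-0.0017, -0.0098, 0], [0, 0, 0], 0.21], [[-0.0017, -0.0098, 0], [0, 0, 0], 0.21], [[-0.0017, -0.0098, 0], [0, 0, 0], 0.21]]'

```text
clock: 28.45
position: [0.5942, 0.1557, 0.0076]
ee_rot: [0.767, 0.642, -0.0, 0.0]
ft_force: [-0.9, 0.8, -1.1]
width: 0.21
```

```bash
python3 - <<'E'
from m import *
state()
im,_=snap("top","t15"); cv2.imwrite("pics/t15c.png",cv2.resize(im[150:290,200:410],None,fx=3.6,fy=3.6,interpolation=cv2.INTER_CUBIC))
E
```

```text
clk 28.45 pos [0.5942 0.1557 0.0076] s,t (-0.0006, 0.1072) toolx deg 79.81 tilt [-0.0001 -0.0001] F [-0.9  0.8 -1.1] w 0.21 j [ 0.15  0.74  1.75 -0.    0.66  0.33]
```

View pics/t15c.png

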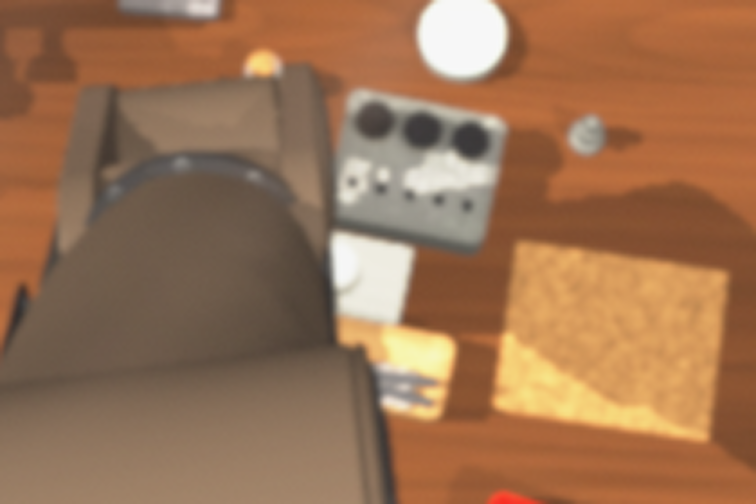

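>>> play_rows --steps '[[[-0.0017, -0.0098, 0], [0, 0, 0], 0.21], [[-0.0017, -0.0098, 0], [0, 0, 0], 0.21], [[-0.0017, -0.0098, 0], [0, 0, 0], 0.21], [[-0.0017, -0.0098, 0], [0, 0, 0], 0.21], [[-0.0017, -0.0098, 0], [0, 0, 0], 0.21], [[-0.0017, -0.0098, 0], [0, 0, 0], 0.21], [[-0.0017, -0.0098, 0], [0, 0, 0], 0.21], [[-0.0017, -0.0098, 0], [0, 0, 0], 0.21], [[-0.0017, -0.0098, 0], [0, 0, 0], 0.21], [[-0.0017, -0.0098, 0], [0, 0, 0], 0.21], [[-0.0017, -0.0098, 0], [0, 0, 0], 0.21], [[-0.0017, -0.0098, 0], [0, 0, 0], 0.21], [[-0.0017, -0.0098, 0], [0, 0, 0], 0.21], [[-0.0017, -0.0098, 0], [0, 0, 0], 0.21], [[-0.0017, -0.0098, 0], [0, 0, 0], 0.21]]'

```text
clock: 29.75
position: [0.5866, 0.1116, 0.0076]
ee_rot: [0.767, 0.642, 0.0, 0.0]
ft_force: [-0.1, 2.0, 0.6]
width: 0.209
```

```bash
python3 - <<'E'
from m import *
state()
im,_=snap("top","t16"); cv2.imwrite("pics/t16c.png",cv2.resize(im[150:290,200:410],None,fx=3.6,fy=3.6,interpolation=cv2.INTER_CUBIC))
E
```

```text
clk 29.75 pos [0.5866 0.1116 0.0076] s,t (-0.0003, 0.0625) toolx deg 79.81 tilt [-0.  0.] F [-0.1  2.   0.6] w 0.209 j [ 0.08  0.72  1.79 -0.    0.63  0.26]
```

View pics/t16c.png

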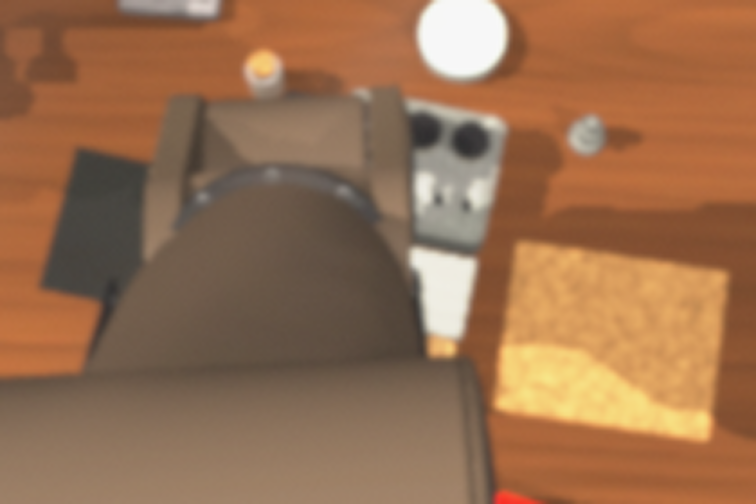

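The front edge (t16c, column ~470) is near the gap's exit and square. Continuing.

>>> play_rows --steps '[[[-0.0018, -0.0098, 0], [0, 0, 0], 0.21], [[-0.0018, -0.0098, 0], [0, 0, 0], 0.21], [[-0.0018, -0.0098, 0], [0, 0, 0], 0.21], [[-0.0018, -0.0098, 0], [0, 0, 0], 0.21], [[-0.0018, -0.0098, 0], [0, 0, 0], 0.21], [[-0.0018, -0.0098, 0], [0, 0, 0], 0.21], [[-0.0018, -0.0098, 0], [0, 0, 0], 0.21], [[-0.0018, -0.0098, 0], [0, 0, 0], 0.21], [[-0.0018, -0.0098, 0], [0, 0, 0], 0.21], [[-0.0018, -0.0098, 0], [0, 0, 0], 0.21], [[-0.0018, -0.0098, 0], [0, 0, 0], 0.21], [[-0.0018, -0.0098, 0], [0, 0, 0], 0.21], [[-0.0018, -0.0098, 0], [0, 0, 0], 0.21], [[-0.0018, -0.0098, 0], [0, 0, 0], 0.21], [[-0.0018, -0.0098, 0], [0, 0, 0], 0.21], [[-0.0018, -0.0098, 0], [0, 0, 0], 0.21], [[-0.0018, -0.0098, 0], [0, 0, 0], 0.21], [[-0.0018, -0.0098, 0], [0, 0, 0], 0.21], [[-0.0018, -0.0098, 0], [0, 0, 0], 0.21], [[-0.0018, -0.0098, 0], [0, 0, 0], 0.21]]'

```text
clock: 31.47
position: [0.5758, 0.0528, 0.0077]
ee_rot: [0.767, 0.642, 0.0, 0.0]
ft_force: [0.3, 1.4, 0.3]
width: 0.209
```

```bash
python3 - <<'E'
from m import *
state()
im,_=snap("scene","s17"); cv2.imwrite("pics/s17c.png",cv2.resize(im[170:390,190:510],None,fx=2.4,fy=2.4,interpolation=cv2.INTER_CUBIC))
E
```

```text
clk 31.47 pos [0.5758 0.0528 0.0077] s,t (-0.0005, 0.0028) toolx deg 79.81 tilt [-0.      0.0001] F [0.3 1.4 0.3] w 0.209 j [-0.02  0.7   1.84 -0.    0.59  0.16]
```

View pics/s17c.png

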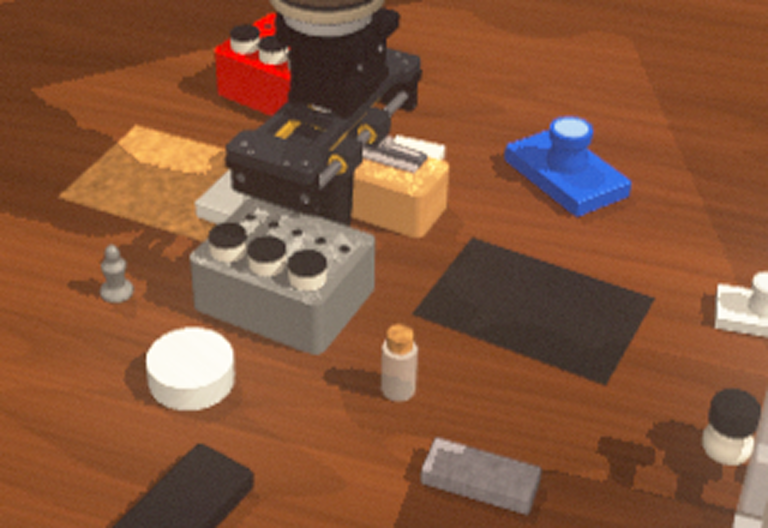

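The loupe is emerging onto the mat's near edge and the gripper body clears the pots and the clamp. 90 mm remain.

>>> play_rows --steps '[[[-0.0018, -0.0098, 0], [0, 0, 0], 0.21], [[-0.0018, -0.0098, 0], [0, 0, 0], 0.21], [[-0.0018, -0.0098, 0], [0, 0, 0], 0.21], [[-0.0018, -0.0098, 0], [0, 0, 0], 0.21], [[-0.0018, -0.0098, 0], [0, 0, 0], 0.21], [[-0.0018, -0.0098, 0], [0, 0, 0], 0.21], [[-0.0018, -0.0098, 0], [0, 0, 0], 0.21], [[-0.0018, -0.0098, 0], [0, 0, 0], 0.21], [[-0.0018, -0.0098, 0], [0, 0, 0], 0.21], [[-0.0018, -0.0098, 0], [0, 0, 0], 0.21], [[-0.0018, -0.0098, 0], [0, 0, 0], 0.21], [[-0.0018, -0.0098, 0], [0, 0, 0], 0.21], [[-0.0018, -0.0098, 0], [0, 0, 0], 0.21], [[-0.0018, -0.0098, 0], [0, 0, 0], 0.21], [[-0.0018, -0.0098, 0], [0, 0, 0], 0.21], [[-0.0018, -0.0098, 0], [0, 0, 0], 0.21], [[-0.0018, -0.0098, 0], [0, 0, 0], 0.21], [[-0.0018, -0.0098, 0], [0, 0, 0], 0.21], [[-0.0018, -0.0098, 0], [0, 0, 0], 0.21], [[-0.0018, -0.0098, 0], [0, 0, 0], 0.21]]'

```text
clock: 33.18
position: [0.565, -0.006, 0.0076]
ee_rot: [0.767, 0.641, -0.0, 0.0]
ft_force: [0.0, 1.6, 0.7]
width: 0.209
```

```bash
python3 - <<'E'
from m import *
state()
im,_=snap("scene","s18"); cv2.imwrite("pics/s18c.png",cv2.resize(im[170:390,190:510],None,fx=2.4,fy=2.4,interpolation=cv2.INTER_CUBIC))
im,_=snap("top","t18"); cv2.imwrite("pics/t18c.png",cv2.resize(im[150:290,230:440],None,fx=3.6,fy=3.6,interpolation=cv2.INTER_CUBIC))
E
```

```text
clk 33.18 pos [ 0.565  -0.006   0.0076] s,t (-0.0008, -0.057) toolx deg 79.81 tilt [-0. -0.] F [0.  1.6 0.7] w 0.209 j [-0.13  0.69  1.88 -0.    0.57  0.05]
```

View pics/s18c.png

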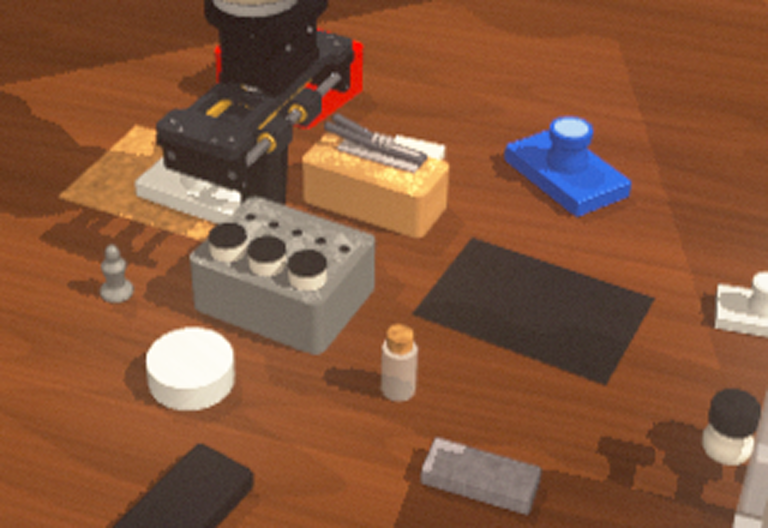

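View pics/t18c.png

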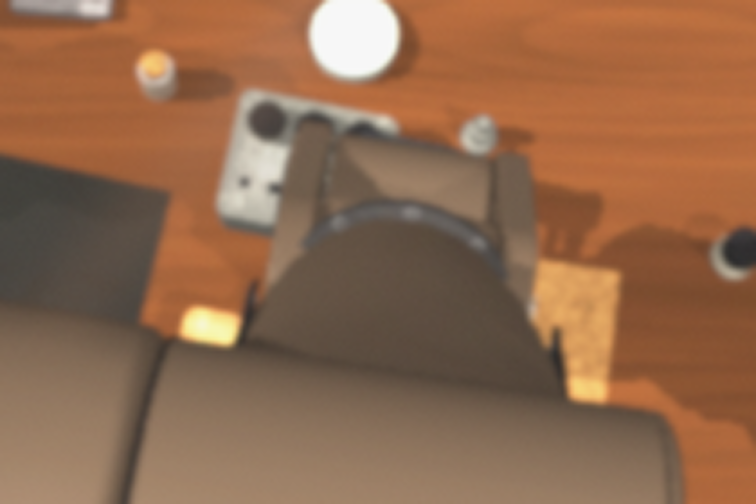

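Another 30 mm centres it on the mat; then back off and lift.

>>> play_rows --steps '[[[-0.0018, -0.0098, 0], [0, 0, 0], 0.21], [[-0.0018, -0.0098, 0], [0, 0, 0], 0.21], [[-0.0018, -0.0098, 0], [0, 0, 0], 0.21], [[-0.0018, -0.0098, 0], [0, 0, 0], 0.21], [[-0.0018, -0.0098, 0], [0, 0, 0], 0.21], [[-0.0018, -0.0098, 0], [0, 0, 0], 0.21], [[-0.0018, -0.0098, 0], [0, 0, 0], 0.21], [[-0.0018, -0.0098, 0], [0, 0, 0], 0.21], [[-0.0018, -0.0098, 0], [0, 0, 0], 0.21], [[-0.0012, -0.0066, 0], [0, 0, 0], 0.21], [[0, 0, 0], [0, 0, 0], 0.21], [[0.0029, 0.0164, 0], [0, 0, 0], 0.21], [[0.0029, 0.0164, 0], [0, 0, 0], 0.21], [[0.0029, 0.0164, 0], [0, 0, 0], 0.21], [[0, 0, 0], [0, 0, 0], 0.21]]'

```text
clock: 34.53
position: [0.5626, -0.0183, 0.0077]
ee_rot: [0.767, 0.642, 0.0, 0.0]
ft_force: [0.1, 0.6, -0.5]
width: 0.212
```

>>> play_rows --steps '[[[0, 0, 0.05], [0, 0, 0], 0.21], [[0, 0, 0.1], [0, 0, 0], 0.21], [[0, 0, 0.12], [0, 0, 0], 0.21], [[0, 0, 0.12], [0, 0, 0], 0.21], [[0, 0, 0.12], [0, 0, 0], 0.21], [[0, 0, 0.12], [0, 0, 0], 0.21], [[0, 0, 0.12], [0, 0, 0], 0.21], [[0, 0, 0.12], [0, 0, 0], 0.21], [[0, -0.1, 0.04], [0, 0, 0], 0.21], [[0, -0.12, 0], [0, 0, 0], 0.21], [[0, -0.12, 0], [0, 0, 0], 0.21], [[0, -0.12, 0], [0, 0, 0], 0.21], [[0, -0.12, 0], [0, 0, 0], 0.21], [[0, 0, 0], [0, 0, 0], 0.21], [[0, 0, 0], [0, 0, 0], 0.21], [[0, 0, 0], [0, 0, 0], 0.21]]'

```text
clock: 35.87
position: [0.5623, -0.1929, 0.2805]
ee_rot: [0.767, 0.641, -0.0, -0.0]
ft_force: [0.4, 0.6, 0.9]
width: 0.211
```

```bash
python3 - <<'E'
from m import *
state()
snap("wrist","w19"); im,_=snap("scene","s19"); im,_=snap("top","t19")
E
```

```text
clk 35.87 pos [ 0.5623 -0.1929  0.2805] s,t (0.0297, -0.2414) toolx deg 79.8 tilt [ 0.0003 -0.0004] F [0.4 0.6 0.9] w 0.211 j [-0.44  0.39  1.55  0.    1.21 -0.26]
```

View pics/w19.png

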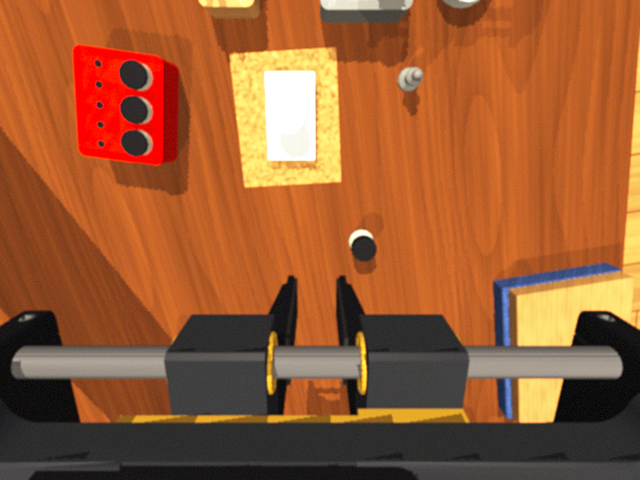

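View pics/s19.png

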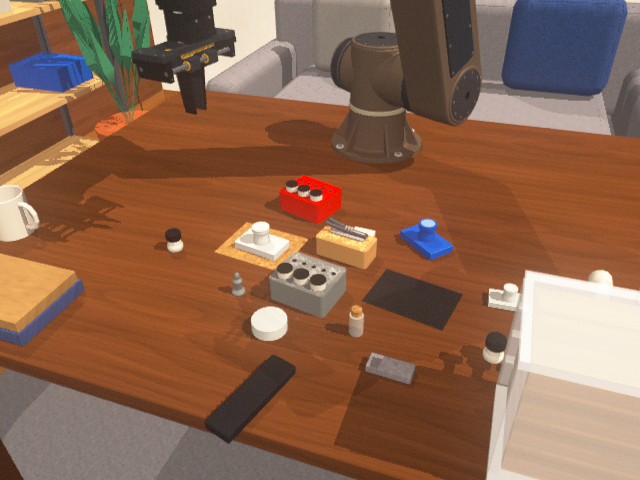

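The whole slab (265–316, 70–162) lies well inside the mat (232–340, 48–187). I'll check the margins and that the bystanders didn't move, then hand in.

```bash
python3 - <<'E'
from m import *
im=cv2.imread("pics/w19.png");c=pickle.load(open("w19.pkl","rb"))
P=loupe_pose(im,c,(255,58,328,175)); show(P)
hsv=cv2.cvtColor(im,cv2.COLOR_BGR2HSV)
k=rect(((hsv[...,2]>190)&(hsv[...,0]>12)).astype(np.uint8)*255,(222,38,350,200))[:,0,:].astype(float)
M=np.array([onplane(c,p,.001)[:2] for p in k],np.float32); show(M)
mb=cv2.boxPoints(cv2.minAreaRect(M)); print("corner margins mm",[round(cv2.pointPolygonTest(mb,tuple(map(float,p)),True)*1000,1) for p in cv2.boxPoints(cv2.minAreaRect(P))])
a=cv2.imread("pics/scene0.png");b=cv2.imread("pics/s19.png")
for n,(x,y,w) in dict(vial=(356,320,22),figure=(238,284,18),pot_a=(174,240,18),pot_b=(495,348,20),eraser=(366,232,14),tin=(269,324,26),sandpad=(390,368,30)).items():
    A=cv2.cvtColor(a[y-w:y+w,x-w:x+w],cv2.COLOR_BGR2GRAY).astype(np.float32);B=cv2.cvtColor(b[y-w:y+w,x-w:x+w],cv2.COLOR_BGR2GRAY).astype(np.float32)
    print(n,"shift px",np.round(cv2.phaseCorrelate(A,B)[0],2),"mean diff",round(float(abs(A-B).mean()),1))
E
```

```text
centre 0.5491 -0.0931 size 0.0568 0.096 long axis deg 79.75
[[0.5126000046730042, -0.13519999384880066], [0.5684999823570251, -0.1453000009059906], [0.5856000185012817, -0.05090000107884407], [0.529699981212616, -0.040800001472234726]]
centre 0.5445 -0.0937 size 0.1229 0.1571 long axis deg 83.25
[[0.47429999709129333, -0.16449999809265137], [0.5963000059127808, -0.17900000512599945], [0.614799976348877, -0.02290000021457672], [0.4927999973297119, -0.008500000461935997]]
corner margins mm [33.6, 30.1, 25.7, 27.8]
vial shift px [0.57 0.4 ] mean diff 7.2
figure shift px [0.04 0.1 ] mean diff 2.6
pot_a shift px [-0.02  0.08] mean diff 2.2
pot_b shift px [ 0.01 -0.02] mean diff 3.4
eraser shift px [ 0.05 -0.02] mean diff 1.6
tin shift px [-0.04  0.05] mean diff 7.6
sandpad shift px [-0.07 -0.03] mean diff 6.4
```

```bash
python3 - <<'E'
from m import *
for f in ["scene0","s6","s19"]:
    im=cv2.imread(f"pics/{f}.png")[300:322,346:368]; h=cv2.cvtColor(im,cv2.COLOR_BGR2HSV)
    m=((h[...,0]>10)&(h[...,0]<25)&(h[...,1]>110)&(h[...,2]>170)); y,x=np.nonzero(m); print(f,x.mean().round(2)+346,y.mean().round(2)+300,m.sum())
job_done()
E
```

```text
scene0 356.7 310.2 109
s6 356.81 310.39 111
s19 356.67 310.29 103
the job is handed in; nothing more can be done
```

The loupe is on the cork mat, with its whole base inside by 25–34 mm at every corner in the last wrist image. It points within about 4° of the mat's long side. I handed the job in at about 36 s of the 72 s allowed, with the robot clear of everything.

- **How it was moved:** I squared it up with gentle fingertip pushes on its long sides. Then I pushed its end straight through the 64 mm gap, starting with about 4 mm clear on each side. The wrist force readings I took were about 3 N at most. The loupe was never squeezed or lifted, and the fingers were kept clear of the lens barrel.
- **A mistake I mended:** the first side push went about 8 mm too far because I read the slab's bottom edge as its top edge. I corrected it from the other side. That landed 3 mm short, so I took out the rest with a slightly slanted end push. A view from above showed it centred to 0.4 mm before it entered the gap.
- **Small things around it:** comparing pictures from before and after, six of the seven showed no shift. The vial first seemed to shift by 0.6 px, but its cork was within 0.1 px of its starting place, so I put that down to the changed shadow.

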